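Measure out four spacer sleeves with the counting scoop

ROBOT

A 6-joint arm with a two-finger parallel gripper is mounted at the origin on the work surface. World frame = base frame: x ahead of the robot, y to its left, z up, the work surface at z = 0. Lengths are in mm, angles in degrees, forces in N, time in s.
With the tool pointing down it reaches from about 300 to 850 mm from the base axis. Payload 4.2 kg.
Tool frame: the origin (TCP) lies at the very end of the fingers, on their centre line; the grasp point (between the pads) lies 19 mm behind it (env.grip_depth is the distance from the TCP to the grasp point, in mm); y points along the fingers, z is the direction in which the jaws open and shut, and the axes are right-handed (so a half turn about y gives the same grasp; the last joint's range is limited). The gripper opens to 91 mm and grips with 3 to 60 N. Pads are 32 mm wide; open, the fingers measure 118 mm over their backs; the gripper's body (76 mm by 178 mm) begins 60 mm behind the grasp point.
Start: joints at [73.797, 18.312, 89.639, -0, 72.044, -1.146], TCP at [149.378, 555.274, 213.976] pointing down, gripper open.
Joint ranges: [-177.97, 177.97], [-48.28, 115.42], [12.27, 149.76], [-77.06, 257.06], [2.81, 150.46], [-146.56, 146.56]. Speed limits (degrees/s): [147.25, 147.25, 180, 180, 180, 180].

INTERFACE

Orientations are given as [roll, pitch, yaw] about the fixed x, y, z axes, in that order (R = Rz(yaw) Ry(pitch) Rx(roll)).
In Python, from workcell import state, imaging, job, env gives the robot as it stands.
- The arm moves only by the shell command python3 -m pendant 'ROWS' [FORCE]. ROWS is JSON, a list of rows, each an object with "delta_pos": the shift along the tool's x, y, z in cm, a list of three; "twist": the turn, a rotation vector about the tool's x, y, z in degrees, a list of three; "grip": the opening in per cent of the stroke, from 0 (shut) to 100 (fully open). In form: [{"delta_pos": [tx, ty, tz], "twist": [wx, wy, wz], "grip": grip}, ...]. A call has exactly 5 rows; each row is the pose to reach, as a shift and turn from the pose commanded when the call began, along the tool's axes at that moment; what a row does not reach only later rows make up. A row lasts 1/10 s, in which the tool goes at most 50 mm and 8.59 degrees, less where a joint would pass 70% of its speed; a pose out of reach is approached as far as the arm can. A call with a gripper value outside its range is refused whole. The fingers move at their own pace and stop on an object; FORCE is the grip in N (left out, the last holds). Time passes only in rows, so rows that repeat a pose let the fingers close, or fill a call up. It gives the time, the measured TCP pose, the force and the opening at its end, in the units of the state.
- state(): the state, without advancing time (a new reading comes with each control period).
- imaging.grab_frame(name): name is "scene" or "top"; returns (picture, depth): 384x512x3 uint8, red, green, blue; 384x512 float32, mm along the optical axis (not along the pixel's ray), 0 where there is no reading.
- imaging.camera_info(name): a dict with "fx", "fy", "cx", "cy" (pixels), "R" (3x3) and "t" (3): a world point X has camera coordinates R X + t. Camera axes: x right, y down, z forward; pixel columns grow to the right and rows downward; lengths in mm; the calibration is good to about 2 mm. A picture is of the moment at which its call begins. camera_info takes no time and is no camera call.
- job.job_done(): hands the job in, once; it reports no verdict.
The state is a dict: "time_s": time; "qpos": joint angles; "qvel": joint speeds; "effort": joint torques, N m; "ee_pos": TCP position; "ee_rot": TCP orientation; "force": force on the tool from outside, world axes, zero at the start; "torque": the same for the moment, N m; "gripper_width": finger opening in mm.
Only numpy, scipy, OpenCV 4.12 (cv2) and the standard library are available. Lean on these libraries where they do the work, as an engineer would, in place of code of your own. Each camera call takes 0.05 s, during which the arm holds its last target.

TASK

Measure out one set of four spacer sleeves: push the scoop under the sleeves in the hopper bin, lift it level so that it is heaped (at least one sleeve on top of the others), then draw it back out under the strike bar over the mouth so that the excess is knocked back into the bin and four sleeves lie side by side in it with none on top. Set the full scoop down flat in the low tray and let go; every other sleeve must stay in the bin, and the spray can, oil filter and carton must not be knocked or shifted.

Things in the scene. Friction and masses are not known exactly. Their poses are not given: they have to be found in the camera images.
- bin: Fixed sheet-steel hopper bin, 165 x 96 x 100 mm high, V-shaped floor, sleeves in it. Origin on the bench under the V's bottom line; x level from the open mouth to the far wall, y across, z up. V bottom at x 0, z 10; the ramp rises from it at 15 degrees to x -115, z 41. Inside width 88; side walls 4 thick, x -115 to 50, 70 high (100 high from x -35 on). A strike bar crosses above the mouth.
- bin_wall (a point): Top middle of the bin's far wall: in the bin's frame x 50, z 97 mm; axes as the bin's. The wall leans outwards: it rises from the bottom of the V at 60 degrees from level. The opposite end, the mouth above the ramp's upper edge, has no wall.
- bar (a point): Middle of the fixed round steel strike bar, diameter 10 mm, running across the bin (along its y) above the mouth, on posts in line with the side walls. In the bin's frame x -92, z 85: its underside is 80 above the bench and 46 above the ramp. The filled scoop must pass close under it (2 to 8 mm over the lower sleeves) to strike cleanly. Axes as the bin's.
- scoop: Loose steel measuring scoop, 180 g, stands by itself on the bench. Origin on its underside, below the inner face of its back wall; x to the nose, y across, z up. Blade 50 mm wide, no side walls: sleeves lie across it and overhang. Back wall x -3 to 0, to z 16; a heel reaches back to x -16.
- scoop_handle (a point): Where to grasp the scoop: centre line of its black handle, at x -38.6, z 62 mm in scoop's frame (same axes). The handle is a straight bar 24 thick in y (the grasp), 22 deep, leaning back from the nose 20 degrees off z, axis from x -16, z 0 to x -50, z 94; approach along it.
- scoop_floor (a point): Middle of the scoop's measure floor, at x 41.5, z 4 mm in scoop's frame (same axes). Floor from x 0, z 3 (back wall) to x 83, z 5; then a lip, x 83 to 86, top z 10. Exactly four sleeves side by side fill the floor between back wall and lip; their tops then reach z 25.
- scoop_nose (a point): Middle of the scoop's thin front edge, at x 100, z 0 mm in scoop's frame (same axes). The nose slopes down to it from the lip's top at x 86, z 10.
- tray: Fixed low dark sheet-steel tray on the bench, 160 (x) x 100 (y) x 14 mm high outside, walls and floor 3 thick. Origin at the centre of its underside, z up. The scoop fits inside with its length along the tray's x, either way round.
- slot0 (a point): Where the centre of sleeve 1, counted from the back wall, lies in the full scoop: at x 11.5, z 13 mm in scoop's frame (same axes).
- slot1 (a point): Where the centre of sleeve 2, counted from the back wall, lies in the full scoop: at x 31.5, z 14 mm in scoop's frame (same axes).
- slot2 (a point): Where the centre of sleeve 3, counted from the back wall, lies in the full scoop: at x 51.5, z 14 mm in scoop's frame (same axes).
- slot3 (a point): Where the centre of sleeve 4, counted from the back wall, lies in the full scoop: at x 71.5, z 15 mm in scoop's frame (same axes).
- sleeve0_mid (a point): One of nine equal loose oiled (slippery) aluminium spacer sleeves lying in the bin across it (along y of the bin): diameter 20, length 80 with rounded ends, about 40 g; its centre; y along its length.
- sleeve1_mid (a point): Another such sleeve, its centre; y along its length.
- sleeve2_mid (a point): Another such sleeve, its centre; y along its length.
- sleeve3_mid (a point): Another such sleeve, its centre; y along its length.
- sleeve4_mid (a point): Another such sleeve, its centre; y along its length.
- sleeve5_mid (a point): Another such sleeve, its centre; y along its length.
- sleeve6_mid (a point): Another such sleeve, its centre; y along its length.
- sleeve7_mid (a point): Another such sleeve, its centre; y along its length.
- sleeve8_mid (a point): Another such sleeve, its centre; y along its length.
- spray: Loose upright grey spray can, diameter 56 mm, 170 high. Bystander. Origin at the centre of its underside.
- filter: Loose upright white oil filter, diameter 76 mm, 85 high. Bystander. Origin at the centre of its underside.
- carton: Loose cardboard carton, 70 (x) x 100 (y) x 50 high. Bystander. Origin at the centre of its underside.

How it is judged:
By the outcome, as a careful person would: the job done as asked, in the order asked, and still so for the second after the job is handed in, with the robot touching nothing.
It also fails if it takes over 67 s, if anything falls off the work surface, if the arm or the gripper's body presses on something with over 40 N, if the wrist force passes 120 N, or if a joint passes its speed limit or range.

## Working session

There is one attempt and no reset: what is moved stays moved. The work goes in short steps, Python scripts to look and compute and a shell command to move; the robot and the scene stay as the last step left them, time stands still between calls to the robot, and variables do not carry over. Pictures are saved under pics/ and viewed, and the job is handed in when it is done.

```bash
ls; mkdir -p pics
python3 - <<'E'
from workcell import state, imaging, job, env
import cv2, numpy as np
print(state())
for n in ("scene","top"):
    p,d=imaging.grab_frame(n); cv2.imwrite(f"pics/{n}0.png",cv2.resize(p[:,:,::-1],(768,576),interpolation=cv2.INTER_CUBIC)); np.save(f"{n}0_d.npy",d); np.save(f"{n}0_p.npy",p)
    c=imaging.camera_info(n); print(n,c)
E
```

```text
pics
{'time_s': 0.0, 'qpos': array([ 7.37955170e+01,  1.83516136e+01,  8.97077471e+01, -1.75149663e-03,
        7.20440785e+01, -1.14592494e+00]), 'qvel': array([0.01498055, 0.03418357, 0.03541086, 0.20396368, 0.05728378,
       0.07750743]), 'effort': array([ 4.22002413e-04, -4.12466705e+01, -2.31973743e+01,  7.27513572e-02,
        4.58025362e-02, -1.49916968e-04]), 'ee_pos': array([149.25230027, 554.7536721 , 213.11148002]), 'ee_rot': array([-9.01034518e+01,  4.03783475e-04, -1.50580169e+01]), 'force': array([ 1.231829  , -0.60500712,  0.36160206]), 'torque': array([-0.0228794 ,  0.01142085, -0.01008636]), 'gripper_width': 90.79172987107287}
scene {'fx': 425.7168146433136, 'fy': 425.7168146433136, 'cx': 254.50311394566532, 'cy': 189.8737320748954, 'R': array([[ 0.19684695,  0.98034994,  0.01285602],
       [ 0.8294532 , -0.1595281 , -0.53531129],
       [-0.52274149,  0.11603787, -0.84455701]]), 't': array([-184.40876978, -430.44224505, 1676.86477726])}
top {'fx': 435.4834128529419, 'fy': 435.4834128529419, 'cx': 256.79242579533053, 'cy': 194.84958182485073, 'R': array([[ 0.00705542, -0.99993297,  0.00918046],
       [-0.9973561 , -0.00770066, -0.07225998],
       [ 0.07232583, -0.00864636, -0.99734358]]), 't': array([  54.00778619,  581.91818933, 1177.82483232])}
```

View pics/scene0.png

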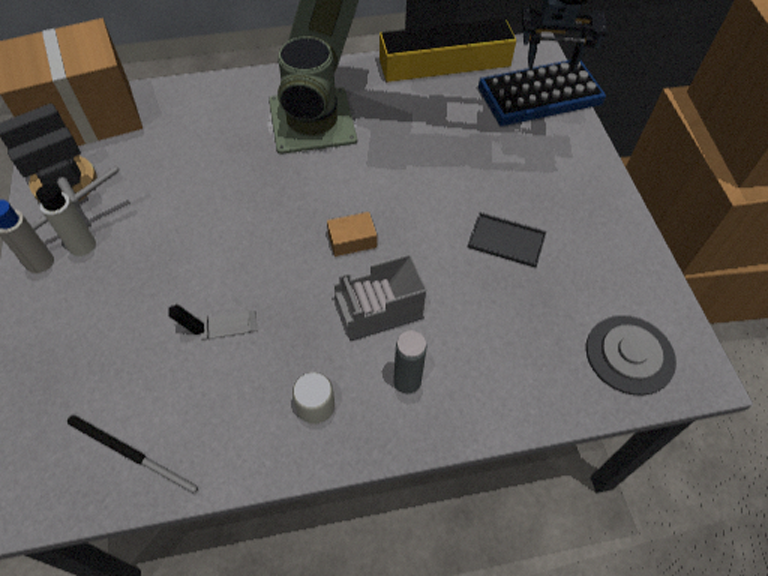

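View pics/top0.png

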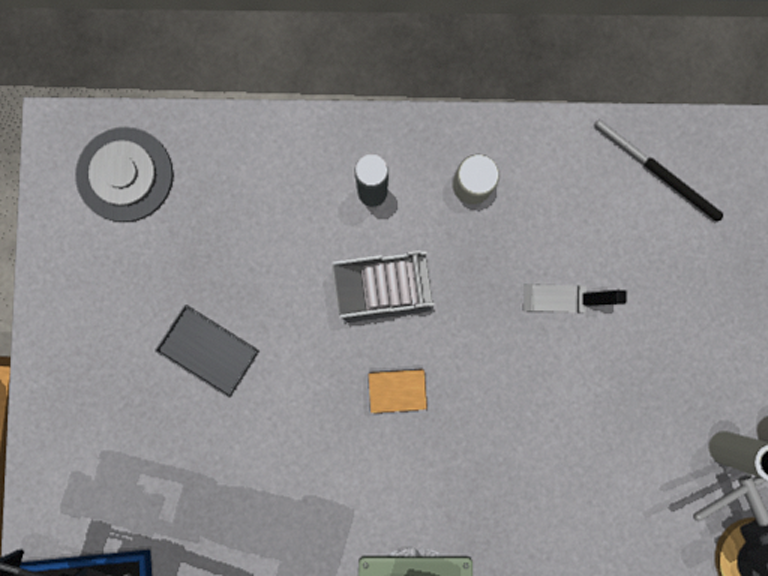

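```bash
cat > h.py <<'E'
from workcell import state, imaging, env
import cv2, numpy as np
def px2w(n,u,v,z=None,d=None):
    c=imaging.camera_info(n); R=np.array(c['R']);t=np.array(c['t'])
    r=np.array([(u-c['cx'])/c['fx'],(v-c['cy'])/c['fy'],1.])
    o=-R.T@t; w=R.T@r
    if d is not None: return o+w*d
    return o+w*(z-o[2])/w[2]
def w2px(n,X):
    c=imaging.camera_info(n); p=np.array(c['R'])@np.array(X,float)+c['t']
    return np.array([c['fx']*p[0]/p[2]+c['cx'],c['fy']*p[1]/p[2]+c['cy']])
def cloud(n,d):
    c=imaging.camera_info(n); v,u=np.mgrid[:384,:512]
    P=np.stack([(u-c['cx'])/c['fx']*d,(v-c['cy'])/c['fy']*d,d],-1)
    return (P-np.array(c['t']))@np.array(c['R'])
def snap(n,tag,crop=None,s=1):
    p,d=imaging.grab_frame(n); np.save(f'{n}_{tag}_d.npy',d); np.save(f'{n}_{tag}_p.npy',p)
    if crop: x0,y0,x1,y1=crop; q=p[y0:y1,x0:x1]
    else: q=p
    cv2.imwrite(f'pics/{n}_{tag}.png',cv2.resize(q[:,:,::-1],None,fx=s,fy=s,interpolation=cv2.INTER_CUBIC)); return p,d
E
python3 - <<'E'
from h import *
p=np.load('top0_p.npy');s=np.load('scene0_p.npy')
def cr(q,x0,y0,x1,y1,k,f): cv2.imwrite(f,cv2.resize(q[y0:y1,x0:x1,::-1],None,fx=k,fy=k,interpolation=cv2.INTER_CUBIC))
cr(p,210,160,430,220,3.6,'pics/t_binscoop.png')
cr(s,100,160,300,240,4,'pics/s_binscoop.png')
for n in('top','scene'):
    d=np.load(n+'0_d.npy');W=cloud(n,d)
    print(n,'table z', np.median(W[60:330,60:450,2]) if n=='top' else np.median(W[220:300,170:200,2]))
d=np.load('top0_d.npy');W=cloud('top',d); z=W[...,2]
m=(z>8)&(z<300)&(d>0); m[:70]=0; m[300:]=0
k,l,st,ce=cv2.connectedComponentsWithStats(m.astype(np.uint8))
for i in range(1,k):
    if st[i,4]>60:
        q=W[l==i]; (c,wh,a)=cv2.minAreaRect(q[:,:2].astype(np.float32)); print(st[i],np.round(c,1),np.round(wh,1),round(a,1),'z',np.round(np.percentile(q[:,2],[5,50,95]),1))
E
```

```text
top table z 0.22520154876087586
scene table z 0.8621931119020418
[396  80  86  67 685] [ 817.7 -450.7] [294.6  23.2] 52.5 z [10.6 18.3 24.1]
[  50   84   65   64 2432] [802.3 551. ] [177.1 177.8] 42.1 z [ 8.4 18.7 31.4]
[236 103  23  35 640] [770.3  84.2] [52.  53.6] 58.7 z [ 30.9 167.4 172.3]
[301 103  32  33 778] [ 787.5 -102.5] [74.3 74.2] 45.9 z [25.7 83.6 87.8]
[ 221  167   68   46 2402] [593.   63.9] [ 97.8 169.4] 8.9 z [26.7 56.3 97.1]
[384 190  34  18 317] [ 572.4 -328.6] [62.7 47.5] 85.2 z [ 9.5 59.8 96.3]
[103 203  69  61 266] [474.3 386.9] [161.1 100.8] 58.8 z [ 9.1 13.2 17.4]
[ 245  246   39   29 1015] [405.5  37.4] [70.3 99.8] 4.2 z [45.9 49.6 53.2]
[473 278  39  22 433] [ 324.1 -591.9] [ 35.8 118.1] 16.7 z [ 10.8  56.8 144.3]
```

View pics/t_binscoop.png

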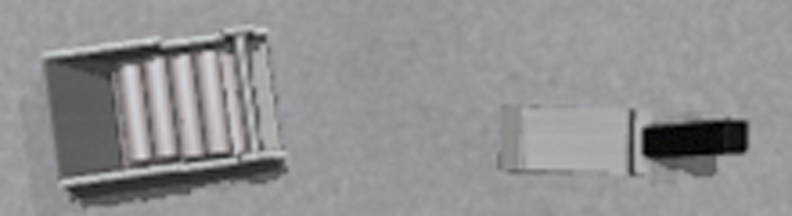

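View pics/s_binscoop.png

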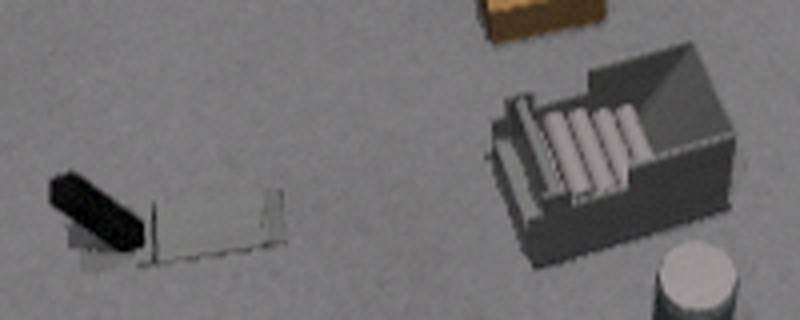

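Run:
```python
from h import *
for n in('top','scene'):
    d=np.load(n+'0_d.npy');W=cloud(n,d)
    m=(d>0)&(abs(W[...,0]-593)<75)&(abs(W[...,1]-64)<105)&(W[...,2]>8)
    P=W[m]; (c,wh,a)=cv2.minAreaRect(P[:,:2].astype(np.float32)); print(n,len(P),c,wh,a)
    H=P[P[:,2]>92]; (c,wh,a)=cv2.minAreaRect(H[:,:2].astype(np.float32)); print(' high',len(H),c,wh,a,H[:,2].max())
    L=P[(P[:,2]>62)&(P[:,2]<75)]; (c,wh,a)=cv2.minAreaRect(L[:,:2].astype(np.float32)); print(' 70',len(L),c,wh,a)
```

```text
top 2406 (583.47216796875, 62.260765075683594) (141.76388549804688, 169.42686462402344) 8.241661071777344
 high 236 (592.3545532226562, 71.30715942382812) (96.23039245605469, 153.96592712402344) 8.336668014526367 106.1753454799718
 70 392 (593.6932983398438, 61.89598083496094) (96.0748062133789, 160.08099365234375) 8.326140403747559
scene 2221 (603.217529296875, 67.83684539794922) (129.81167602539062, 179.7127685546875) 5.472446918487549
 high 233 (589.2092895507812, 70.58531188964844) (99.26116943359375, 156.4347381591797) 8.550079345703125 108.32682466492466
 70 425 (589.288330078125, 63.114253997802734) (102.09341430664062, 165.473876953125) 8.445066452026367
```

```bash
cat >> h.py <<'E'
def frame(o,hd):
    a=np.radians(hd); return lambda x,y,z:np.array([o[0]+x*np.cos(a)-y*np.sin(a),o[1]+x*np.sin(a)+y*np.cos(a),z+(o[2] if len(o)>2 else 0)])
BO=(587.5,95.7);BH=98.4
def overlay(n,p,lines,crop,k,f):
    x0,y0,x1,y1=crop
    q=cv2.resize(np.ascontiguousarray(p[y0:y1,x0:x1,::-1]),None,fx=k,fy=k,interpolation=cv2.INTER_CUBIC)
    for L in lines:
        pt=np.array([(w2px(n,X)+0.5-[x0,y0])*k for X in L]); cv2.polylines(q,[np.round(pt*8).astype(int).reshape(-1,1,2)],False,(0,255,0),1,cv2.LINE_AA,3)
    cv2.imwrite(f,q)
def binlines(B):
    r=[]
    for s in(-1,1):
        r.append([B(-115,48*s,0),B(-115,48*s,70),B(-35,48*s,70),B(-35,48*s,100),B(50,48*s,100),B(50,48*s,0),B(-115,48*s,0)])
        r.append([B(-115,44*s,41),B(0,44*s,10),B(50,44*s,97)])
    r+= [[B(50,-48,97),B(50,48,97)],[B(-92,-44,90),B(-92,44,90)],[B(-115,-44,41),B(-115,44,41)]]
    return r
def scooplines(S):
    r=[]
    for s in(-1,1): r.append([S(-16,25*s,0),S(0,25*s,0),S(0,25*s,16),S(0,25*s,3),S(83,25*s,5),S(83,25*s,10),S(86,25*s,10),S(100,25*s,0)])
    r+=[[S(x,-25,z),S(x,25,z)] for x,z in((0,16),(0,3),(83,10),(86,10),(100,0))]
    r+=[[S(-16,0,0),S(-50,0,94)],[S(-50,-12,94),S(-50,12,94)]]
    return r
E
python3 - <<'E'
from h import *
B=frame(BO,BH)
p=np.load('top0_p.npy');s=np.load('scene0_p.npy')
overlay('top',p,binlines(B),(215,160,295,220),9,'pics/t_ov1.png')
overlay('scene',s,binlines(B),(215,165,295,230),9,'pics/s_ov1.png')
# scoop measurements
d=np.load('top0_d.npy');W=cloud('top',d)
g=p.astype(int).sum(2)
m=(g<110);m[:180]=0;m[210:]=0;m[:,:370]=0;m[:,430:]=0
ys,xs=np.nonzero(m);print('handle px',xs.min(),xs.max(),ys.min(),ys.max())
for x in range(xs.min(),xs.max()+1,3): print(x,ys[xs==x].min(),ys[xs==x].max(),np.round(np.median(W[ys[xs==x],x],0),1))
E
```

```text
handle px 389 416 194 203
389 196 202 [ 573.4 -309.    13. ]
392 196 203 [ 571.3 -313.4   24.9]
395 195 203 [ 571.6 -317.2   38.3]
398 195 202 [ 572.6 -322.    48.6]
401 195 202 [ 571.7 -325.6   61.7]
404 195 202 [ 571.1 -330.2   72. ]
407 194 202 [ 571.8 -333.8   84.3]
410 194 202 [ 571.  -337.7   94.9]
413 194 201 [ 572.4 -346.3   93.4]
416 194 201 [ 572.7 -354.8   90.7]
```

View pics/t_ov1.png

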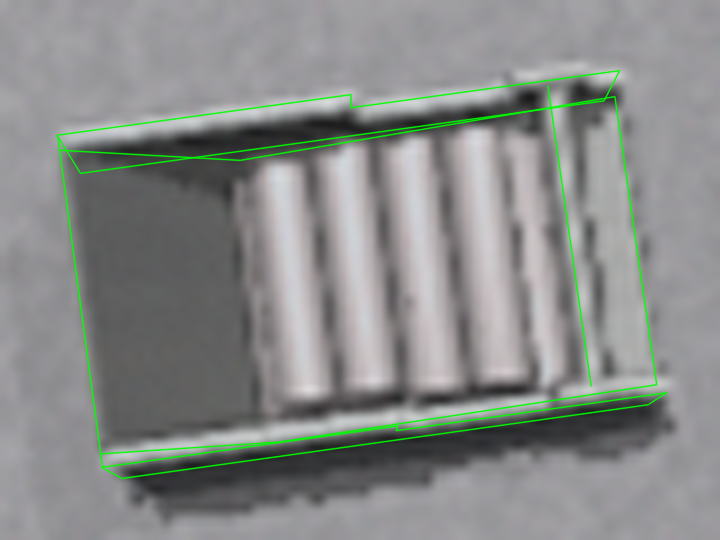

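View pics/s_ov1.png

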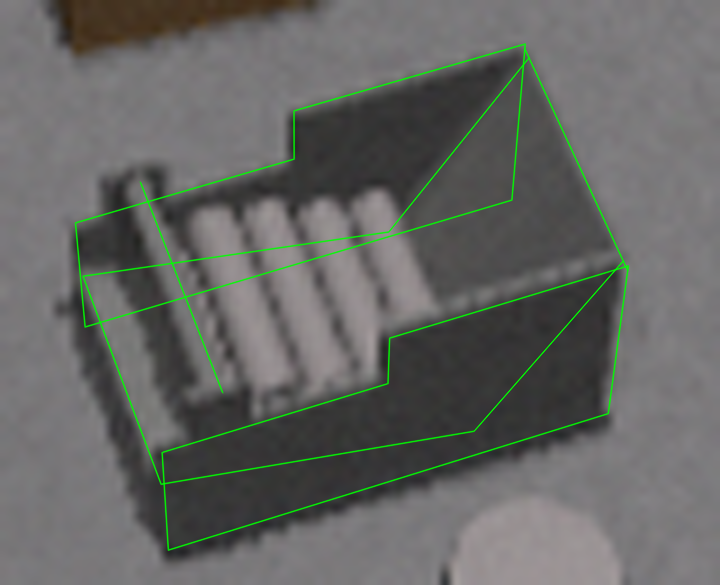

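```bash
sed -i 's/^BO=.*/BO=(588.3,95.0);BH=98.3/' h.py
python3 - <<'E'
from h import *
p=np.load('top0_p.npy');s=np.load('scene0_p.npy')
g=cv2.resize(p[180:220,340:425,::-1],None,fx=9,fy=9,interpolation=cv2.INTER_CUBIC);cv2.imwrite('pics/t_sc.png',g)
g=cv2.resize(s[195:235,108:180,::-1],None,fx=10,fy=10,interpolation=cv2.INTER_CUBIC);cv2.imwrite('pics/s_sc.png',g)
B=frame(BO,BH);a=np.radians(BH)
for n in('top','scene'):
    W=cloud(n,np.load(n+'0_d.npy')); q=W-[BO[0],BO[1],0]
    bx=q[...,0]*np.cos(a)+q[...,1]*np.sin(a); by=-q[...,0]*np.sin(a)+q[...,1]*np.cos(a); z=q[...,2]
    m=(abs(by)<32)&(bx>-120)&(bx<55)
    print(n)
    print([(x+2,int(np.percentile(z[m&(bx>=x)&(bx<x+4)],50))) for x in range(-120,52,4) if (m&(bx>=x)&(bx<x+4)).sum()>4])
E
```

```text
top
[(-118, 19), (-114, 39), (-110, 39), (-106, 39), (-102, 37), (-98, 85), (-94, 89), (-90, 88), (-86, 51), (-82, 52), (-78, 55), (-74, 64), (-70, 65), (-66, 66), (-62, 63), (-58, 57), (-54, 58), (-50, 60), (-46, 61), (-42, 57), (-38, 52), (-34, 54), (-30, 55), (-26, 54), (-22, 51), (-18, 46), (-14, 50), (-10, 50), (-6, 50), (-2, 45), (2, 28), (6, 22), (10, 26), (14, 34), (18, 41), (22, 47), (26, 56), (30, 62), (34, 69), (38, 75), (42, 82), (46, 90), (50, 95)]
scene
[(-118, 0), (-114, 36), (-110, 39), (-106, 37), (-102, 38), (-98, 38), (-94, 88), (-90, 88), (-82, 53), (-78, 58), (-74, 64), (-70, 66), (-66, 66), (-62, 65), (-58, 59), (-54, 60), (-50, 62), (-46, 60), (-42, 59), (-38, 53), (-34, 56), (-30, 55), (-26, 56), (-22, 53), (-18, 48), (-14, 49), (-10, 51), (-6, 50), (-2, 46), (6, 22), (10, 28), (14, 35), (18, 42), (22, 49), (26, 56), (30, 62), (34, 70), (38, 76), (42, 84), (46, 90), (50, 96)]
```

View pics/t_sc.png

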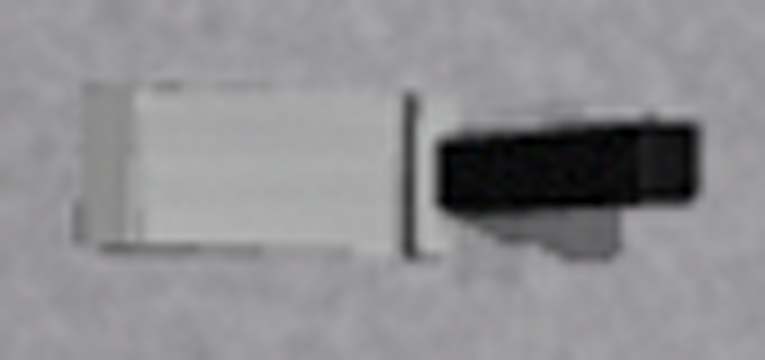

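View pics/s_sc.png

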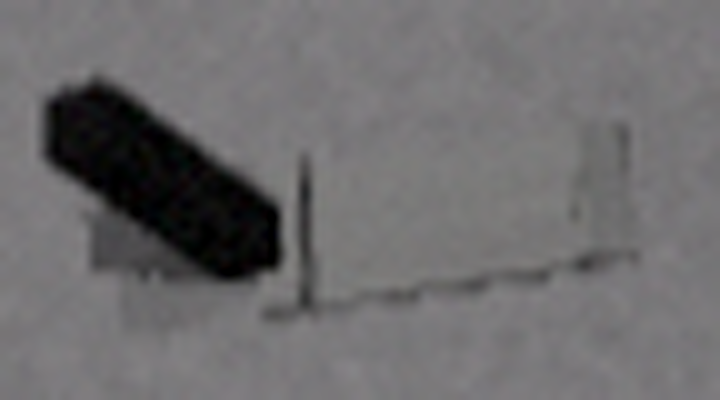

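Run:
```python
from h import *
f=lambda X,Y,z:np.round(px2w('top',(X+.5)/9-.5+340,(Y+.5)/9-.5+180,z),1)
g=lambda X,Y,z:np.round(px2w('scene',(X+.5)/10-.5+108,(Y+.5)/10-.5+195,z),1)
print('nose',f(82,82,0),f(75,244,0)); print('bw top',f(410,92,16),f(410,258,16)); print('heel',f(437,256,0))
print('handle top end centre',f(698,160,90),'bottom',f(440,175,8))
print('handle sides at front top', f(640,125,98),f(640,208,98))
print('sc nose corners',g(625,120,0),g(635,255,0),'bw top',g(305,150,16),'bw bot far',g(305,308,0),'heel',g(265,316,0),'handle top',g(72,110,94))
S=frame((570,-288.5),89)
overlay('top',np.load('top0_p.npy'),scooplines(S),(340,180,425,220),9,'pics/t_ov2.png')
overlay('scene',np.load('scene0_p.npy'),scooplines(S),(108,195,180,235),10,'pics/s_ov2.png')
```

```text
nose [ 602.4 -199.8    0. ] [ 551.8 -197.2    0. ]
bw top [ 598.7 -297.5   16. ] [ 547.5 -296.8   16. ]
heel [ 548.9 -310.1    0. ]
handle top end centre [ 573.2 -358.1   90. ] bottom [ 573.7 -308.9    8. ]
handle sides at front top [ 582.6 -338.6   98. ] [ 558.8 -338.1   98. ]
sc nose corners [ 545.4 -198.4    0. ] [ 595.2 -199.9    0. ] bw top [ 547.  -296.7   16. ] bw bot far [ 594.5 -302.6    0. ] heel [ 594.9 -315.     0. ] handle top [ 568.4 -349.1   94. ]
```

View pics/t_ov2.png

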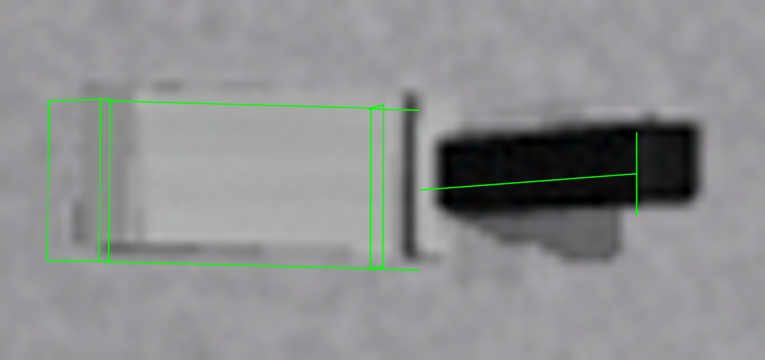

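View pics/s_ov2.png

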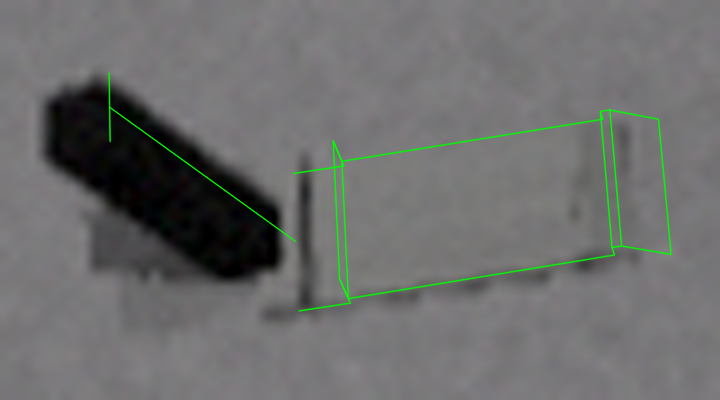

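```bash
cat >> h.py <<'E'
from scipy.spatial.transform import Rotation as Ro
SO=(572.3,-298.5);SH=89.0
def now():
    s=state(); return s, np.array(s['ee_pos']), Ro.from_euler('xyz',s['ee_rot'],degrees=True)
def toolR(hd,pitch):
    """tool for a scoop heading hd, nose-up pitch (deg)"""
    a=np.radians(hd);X=np.array([np.cos(a),np.sin(a),0]);Y=np.array([-np.sin(a),np.cos(a),0]);Z=np.array([0,0,1.])
    p=np.radians(pitch); sx=X*np.cos(p)+Z*np.sin(p); sz=-X*np.sin(p)+Z*np.cos(p)
    t=np.radians(20); ty=sx*np.sin(t)-sz*np.cos(t); tz=-Y; tx=np.cross(ty,tz)
    return Ro.from_matrix(np.stack([tx,ty,tz],1)), np.stack([sx,Y,sz],1)
TCPS=np.array([-32.1,0,44.15])   # tcp in scoop frame when grasped
def tcp_for_scoop(o,hd,pitch,tcps=TCPS):
    R,S=toolR(hd,pitch); return np.array(o,float)+S@tcps, R
def plan(P,R,label=''):
    s,p,r=now(); d=r.inv().apply(np.array(P)-p)/10; w=(r.inv()*R).as_rotvec(degrees=True)
    print(label,'t',round(s['time_s'],2),'pos',np.round(p,1),'F',np.round(s['force'],1),'w',round(s['gripper_width'],1),'delta_cm',np.round(d,2),'twist',np.round(w,1))
def back(P,R,mm): return np.array(P)-R.apply([0,1,0])*mm
E
python3 - <<'E'
from h import *
P,R=tcp_for_scoop((SO[0],SO[1],0),SH,0)
print(P,R.as_matrix().round(2)); plan(back(P,R,100),R,'pre'); plan(P,R,'grasp')
S=frame(SO,SH)
overlay('top',np.load('top0_p.npy'),scooplines(S),(340,180,425,220),9,'pics/t_ov3.png')
E
```

```text
[ 571.73977775 -330.59511101   44.15      ] [[-0.02  0.01  1.  ]
 [-0.94  0.34 -0.02]
 [-0.34 -0.94 -0.  ]]
pre t 0.1 pos [149.2 554.8 213.2] F [-0.8 -0.  -0.6] w 91.2 delta_cm [ 64.63   7.63 -77.83] twist [13.3 75.1 17. ]
grasp t 0.1 pos [149.2 554.8 213.2] F [-0.8 -0.  -0.6] w 91.2 delta_cm [ 63.8   17.02 -74.5 ] twist [13.3 75.1 17. ]
```

View pics/t_ov3.png

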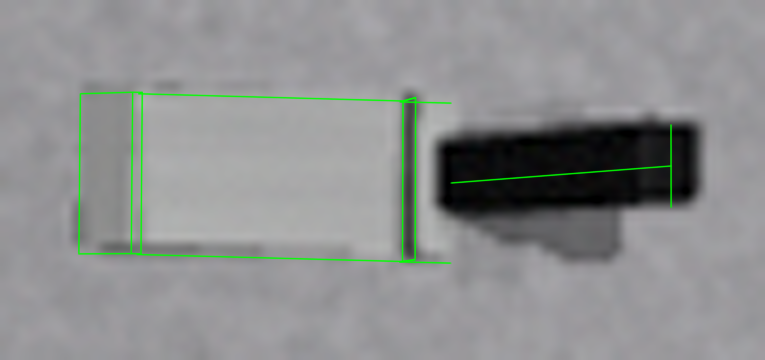

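```bash
for i in 1; do python3 -m pendant '[{"delta_pos":[64.6,0,-77.8],"twist":[13.3,75.1,17.0],"grip":100},{"delta_pos":[64.6,0,-77.8],"twist":[13.3,75.1,17.0],"grip":100},{"delta_pos":[64.6,0,-77.8],"twist":[13.3,75.1,17.0],"grip":100},{"delta_pos":[64.6,0,-77.8],"twist":[13.3,75.1,17.0],"grip":100},{"delta_pos":[64.6,0,-77.8],"twist":[13.3,75.1,17.0],"grip":100}]'; done
python3 -c "
from h import *
P,R=tcp_for_scoop((SO[0],SO[1],0),SH,0); plan(back(P,R,100)+[0,0,60],R)"
```

```text
time_s: 0.6
ee_pos: [253.8, 326.2, 213.7]
ee_rot: [-86.5, 11.1, -56.4]
force: [1.4, -0.9, -0.4]
gripper_width: 91.2
 t 0.6 pos [253.8 326.2 213.7] F [ 1.4 -0.9 -0.4] w 91.2 delta_cm [ 74.01 -13.69 -10.95] twist [ 5.9 33.6  7.5]
```

```bash
python3 -m pendant '[{"delta_pos":[74,-13.7,-11],"twist":[5.9,33.6,7.5],"grip":100},{"delta_pos":[74,-13.7,-11],"twist":[5.9,33.6,7.5],"grip":100},{"delta_pos":[74,-13.7,-11],"twist":[5.9,33.6,7.5],"grip":100},{"delta_pos":[74,-13.7,-11],"twist":[5.9,33.6,7.5],"grip":100},{"delta_pos":[74,-13.7,-11],"twist":[5.9,33.6,7.5],"grip":100}]'
python3 -c "
from h import *
P,R=tcp_for_scoop((SO[0],SO[1],0),SH,0); plan(back(P,R,100)+[0,0,60],R)"
```

```text
time_s: 1.1
ee_pos: [358.3, 98.9, 209.0]
ee_rot: [-90.0, 19.9, -91.0]
force: [0.6, 0.4, 0.7]
gripper_width: 91.5
 t 1.1 pos [358.3  98.9 209. ] F [0.6 0.4 0.7] w 91.5 delta_cm [ 43.6  -14.65  22.11] twist [-0.  -0.   0.1]
```

```bash
python3 -m pendant '[{"delta_pos":[43.6,-14.6,22.1],"twist":[0,0,0],"grip":100},{"delta_pos":[43.6,-14.6,22.1],"twist":[0,0,0],"grip":100},{"delta_pos":[43.6,-14.6,22.1],"twist":[0,0,0],"grip":100},{"delta_pos":[43.6,-14.6,22.1],"twist":[0,0,0],"grip":100},{"delta_pos":[43.6,-14.6,22.1],"twist":[0,0,0],"grip":100}]'
python3 -c "
from h import *
P,R=tcp_for_scoop((SO[0],SO[1],0),SH,0); plan(back(P,R,100),R)"
```

```text
time_s: 1.6
ee_pos: [464.4, -127.5, 203.4]
ee_rot: [-90.0, 19.9, -90.8]
force: [1.3, 0.7, -0.4]
gripper_width: 90.8
 t 1.6 pos [ 464.4 -127.5  203.4] F [ 1.3  0.7 -0.4] w 90.8 delta_cm [24.39 -1.89 11.01] twist [0.  0.2 0.1]
```

```bash
python3 -m pendant '[{"delta_pos":[5,-0.4,2.2],"twist":[0,0.2,0.1],"grip":100},{"delta_pos":[10,-0.8,4.5],"twist":[0,0.2,0.1],"grip":100},{"delta_pos":[15,-1.2,6.8],"twist":[0,0.2,0.1],"grip":100},{"delta_pos":[20,-1.6,9],"twist":[0,0.2,0.1],"grip":100},{"delta_pos":[24.4,-1.9,11],"twist":[0,0.2,0.1],"grip":100}]'
python3 -m pendant '[{"delta_pos":[0,0,0],"twist":[0,0,0],"grip":100},{"delta_pos":[0,0,0],"twist":[0,0,0],"grip":100},{"delta_pos":[0,0,0],"twist":[0,0,0],"grip":100},{"delta_pos":[0,0,0],"twist":[0,0,0],"grip":100},{"delta_pos":[0,0,0],"twist":[0,0,0],"grip":100}]'
python3 -c "
from h import *
snap('top','pre',(320,150,470,250),5)
P,R=tcp_for_scoop((SO[0],SO[1],0),SH,0); plan(P,R)"
```

```text
time_s: 2.1
ee_pos: [564.0, -348.4, 142.1]
ee_rot: [-90.1, 20.0, -91.0]
force: [-0.3, -0.0, 0.9]
gripper_width: 91.2
time_s: 2.6
ee_pos: [563.6, -345.6, 144.6]
ee_rot: [-90.0, 20.0, -90.9]
force: [-0.4, -0.1, -0.0]
gripper_width: 90.6
 t 2.65 pos [ 563.6 -345.7  144.5] F [ 0.5 -0.3  0.6] w 91.1 delta_cm [1.99 9.95 0.78] twist [-0.   0.1  0.1]
```

View pics/top_pre.png

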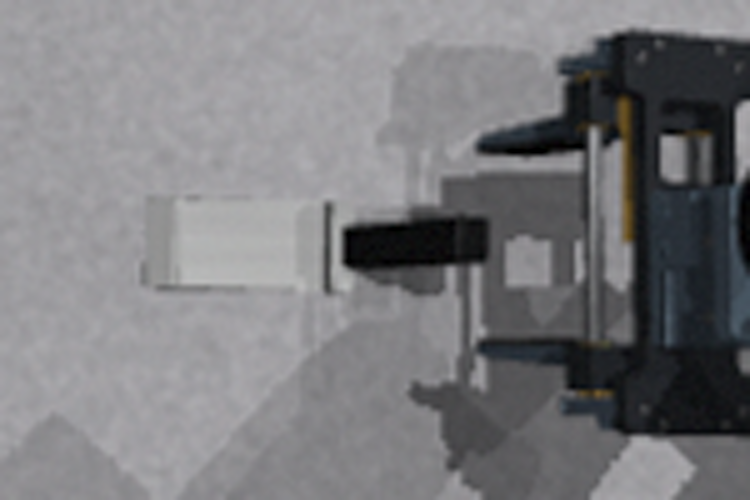

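```bash
python3 -m pendant '[{"delta_pos":[1,0,0.4],"twist":[0,0,0],"grip":100},{"delta_pos":[2,0,0.8],"twist":[0,0,0],"grip":100},{"delta_pos":[2,1.5,0.8],"twist":[0,0,0],"grip":100},{"delta_pos":[2,3,0.8],"twist":[0,0,0],"grip":100},{"delta_pos":[2,4.5,0.8],"twist":[0,0,0],"grip":100}]'
python3 -m pendant '[{"delta_pos":[0,1.2,0],"twist":[0,0,0],"grip":100},{"delta_pos":[0,2.4,0],"twist":[0,0,0],"grip":100},{"delta_pos":[0,3.6,0],"twist":[0,0,0],"grip":100},{"delta_pos":[0,4.6,0],"twist":[0,0,0],"grip":100},{"delta_pos":[0,4.6,0],"twist":[0,0,0],"grip":100}]'
python3 -c "
from h import *
P,R=tcp_for_scoop((SO[0],SO[1],0),SH,0); plan(P,R)"
```

```text
time_s: 3.15
ee_pos: [571.8, -351.0, 93.0]
ee_rot: [-90.0, 20.0, -91.0]
force: [-0.7, 0.1, 0.1]
gripper_width: 91.1
time_s: 3.65
ee_pos: [571.1, -333.4, 49.3]
ee_rot: [-90.2, 20.1, -91.0]
force: [-0.3, 0.7, 0.5]
gripper_width: 91.5
 t 3.65 pos [ 571.1 -333.4   49.3] F [-0.3  0.7  0.5] w 91.5 delta_cm [-0.09  0.58  0.06] twist [ 0.2  0.  -0.1]
```

```bash
python3 -m pendant '[{"delta_pos":[0,0.5,0.06],"twist":[0,0,0],"grip":100},{"delta_pos":[0,0.5,0.06],"twist":[0,0,0],"grip":60},{"delta_pos":[0,0.5,0.06],"twist":[0,0,0],"grip":30},{"delta_pos":[0,0.5,0.06],"twist":[0,0,0],"grip":20},{"delta_pos":[0,0.5,0.06],"twist":[0,0,0],"grip":0}]' 60
python3 -m pendant '[{"delta_pos":[0,0,0],"twist":[0,0,0],"grip":0},{"delta_pos":[0,0,0],"twist":[0,0,0],"grip":0},{"delta_pos":[0,0,0],"twist":[0,0,0],"grip":0},{"delta_pos":[0,0,0],"twist":[0,0,0],"grip":0},{"delta_pos":[0,0,0],"twist":[0,0,0],"grip":0}]'
python3 -c "
from h import *
P,R=tcp_for_scoop((SO[0],SO[1],0),SH,0); plan(P,R)
s=state();print(s['gripper_width'],s['torque'],s['qpos'])"
```

```text
time_s: 4.15
ee_pos: [572.6, -332.9, 46.6]
ee_rot: [-90.0, 20.0, -91.0]
force: [0.3, 0.4, -0.1]
gripper_width: 61.9
time_s: 4.65
ee_pos: [572.3, -332.7, 46.1]
ee_rot: [-90.0, 20.0, -91.0]
force: [-0.5, -1.3, 1.0]
gripper_width: 23.9
 t 4.65 pos [ 572.3 -332.7   46.1] F [-0.5 -1.3  1. ] w 23.9 delta_cm [-0.13  0.26 -0.06] twist [0. 0. 0.]
23.870304814831645 [-0.30705476  0.10557952  0.04534991] [-39.01119103  39.77952745  80.75154343  16.34448388  72.81185324
 -44.74172103]
```

```bash
cat >> h.py <<'E'
TCPS=np.array([-34.2,0,46.1])
C15,S15=np.cos(np.radians(15)),np.sin(np.radians(15))
def bin_scoop(s,n,dy=0,dp=0):
    """tcp for scoop on ramp, nose s mm up from V along ramp, n mm off ramp"""
    x=-(s+100)*C15+n*S15; z=10+(s+100)*S15+n*C15
    return tcp_for_scoop(frame(BO,BH)(x,dy,z),BH,-15+dp,TCPS)
def lev(x,z,dy=0,pitch=0): return tcp_for_scoop(frame(BO,BH)(x,dy,z),BH,pitch,TCPS)
def where(hd=BH):
    """scoop pose in bin frame now from tcp"""
    s,p,r=now(); M=r.as_matrix(); t=np.radians(20)
    ty=M[:,1];tz=M[:,2];tx=M[:,0]
    sx=ty*np.sin(t)-tx*np.cos(t); sz=-ty*np.cos(t)-tx*np.sin(t); sy=-tz
    S=np.stack([sx,sy,sz],1); o=p-S@TCPS; a=np.radians(BH); q=o-[BO[0],BO[1],0]
    b=np.array([q[0]*np.cos(a)+q[1]*np.sin(a),-q[0]*np.sin(a)+q[1]*np.cos(a),q[2]])
    print('scoop in bin',np.round(b,1),'heading err',round(np.degrees(np.arctan2(sx[1],sx[0]))-BH,2),'pitch',round(np.degrees(np.arcsin(sx[2])),2),'roll',round(np.degrees(np.arcsin(sy[2])),2),'F',np.round(s['force'],1),'T',np.round(s['torque'],2),'w',round(s['gripper_width'],1),'t',round(s['time_s'],2))
E
python3 -c "
from h import *
where(); P,R=tcp_for_scoop((SO[0],SO[1],100),SH,0,TCPS); plan(P,R)
plan(*bin_scoop(140,25))"
```

```text
scoop in bin [-387.2   72.1    0. ] heading err -9.26 pitch -0.01 roll 0.03 F [-0.5 -1.3  1. ] T [-0.31  0.11  0.05] w 23.9 t 4.65
 t 4.65 pos [ 572.3 -332.7   46.1] F [-0.5 -1.3  1. ] w 23.9 delta_cm [-3.42 -9.39 -0.07] twist [0. 0. 0.]
 t 4.65 pos [ 572.3 -332.7   46.1] F [-0.5 -1.3  1. ] w 23.9 delta_cm [-20.9   -3.42   4.84] twist [ -2.   -9.1 -15. ]
```

```bash
python3 -m pendant '[{"delta_pos":[-0.5,-1.4,0],"twist":[0,0,0],"grip":0},{"delta_pos":[-1.2,-3.3,0],"twist":[0,0,0],"grip":0},{"delta_pos":[-2,-5.6,0],"twist":[0,0,0],"grip":0},{"delta_pos":[-2.7,-7.5,0],"twist":[0,0,0],"grip":0},{"delta_pos":[-2.7,-7.5,0],"twist":[0,0,0],"grip":0}]'
python3 -c "
from h import *
where();plan(*bin_scoop(140,25))"
```

```text
time_s: 5.15
ee_pos: [574.1, -334.1, 129.9]
ee_rot: [-89.7, 19.8, -90.9]
force: [0.2, -0.5, -2.2]
gripper_width: 24.0
scoop in bin [-389.    70.3   83.7] heading err -9.27 pitch -0.25 roll -0.33 F [ 0.2 -0.5 -2.2] T [-0.47 -0.03  0.02] w 24.0 t 5.15
 t 5.15 pos [ 574.1 -334.1  129.9] F [ 0.2 -0.5 -2.2] w 24.0 delta_cm [-18.17   4.46   4.68] twist [ -2.3  -9.  -14.7]
```

```bash
python3 -m pendant '[{"delta_pos":[-3,0.5,0.8],"twist":[-0.4,-1.5,-2.5],"grip":0},{"delta_pos":[-7.2,1.7,1.8],"twist":[-0.9,-3.5,-5.8],"grip":0},{"delta_pos":[-11.5,2.8,3],"twist":[-1.5,-5.6,-9.2],"grip":0},{"delta_pos":[-15.5,3.8,4],"twist":[-2,-7.6,-12.5],"grip":0},{"delta_pos":[-18.2,4.5,4.7],"twist":[-2.3,-9,-14.7],"grip":0}]'
python3 -m pendant '[{"delta_pos":[0,0,0],"twist":[0,0,0],"grip":0},{"delta_pos":[0,0,0],"twist":[0,0,0],"grip":0},{"delta_pos":[0,0,0],"twist":[0,0,0],"grip":0},{"delta_pos":[0,0,0],"twist":[0,0,0],"grip":0},{"delta_pos":[0,0,0],"twist":[0,0,0],"grip":0}]'
python3 - <<'E'
from h import *
p,_=snap('top','a',(215,150,415,250),4);q,_=snap('scene','a',(150,130,300,240),5)
where()
s,P,r=now();M=r.as_matrix();t=np.radians(20)
ty=M[:,1];tz=M[:,2];tx=M[:,0]
S=np.stack([ty*np.sin(t)-tx*np.cos(t),-tz,-ty*np.cos(t)-tx*np.sin(t)],1);o=P-S@TCPS
f=lambda x,y,z:o+S@np.array([x,y,z])
L=scooplines(f)+binlines(frame(BO,BH))
overlay('top',p,L,(215,160,345,220),6,'pics/t_ov4.png'); overlay('scene',q,L,(160,150,290,235),6,'pics/s_ov4.png')
plan(*bin_scoop(108,8))
E
```

```text
time_s: 5.65
ee_pos: [622.5, -143.9, 145.7]
ee_rot: [-90.3, 5.3, -81.5]
force: [0.3, -0.5, -1.2]
gripper_width: 23.6
time_s: 6.15
ee_pos: [622.2, -148.7, 145.4]
ee_rot: [-90.3, 5.3, -81.9]
force: [0.1, -0.4, -1.8]
gripper_width: 23.4
scoop in bin [-224.3    1.6   92.3] heading err -0.01 pitch -14.7 roll 0.31 F [ 0.6 -0.4 -2.3] T [-0.22  0.04  0.06] w 23.8 t 6.25
 t 6.25 pos [ 622.4 -148.4  145.6] F [ 0.6 -0.4 -2.3] w 23.8 delta_cm [-2.38  2.29  0.15] twist [ 0.3 -0.1 -0.3]
```

View pics/t_ov4.png

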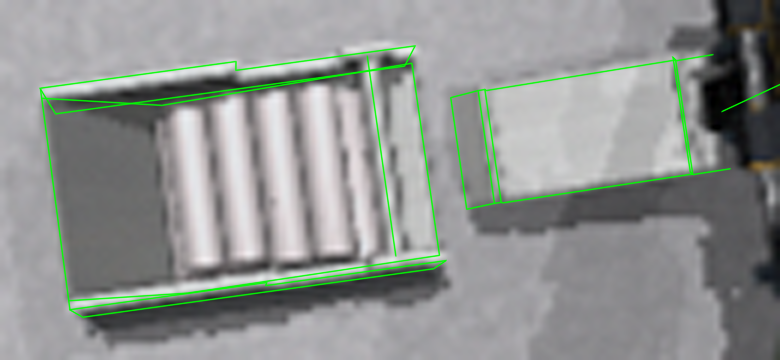

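View pics/s_ov4.png

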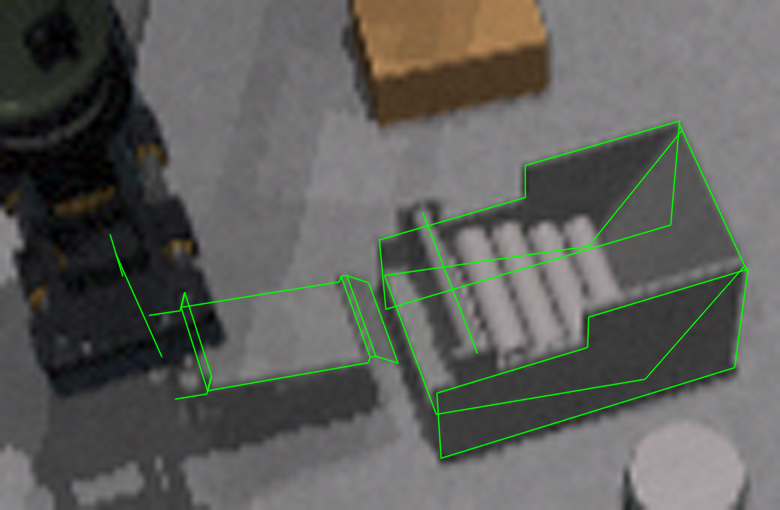

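```bash
python3 -m pendant '[{"delta_pos":[-0.6,0.5,0.04],"twist":[0.1,0,-0.1],"grip":0},{"delta_pos":[-1.2,1.1,0.08],"twist":[0.2,-0.1,-0.2],"grip":0},{"delta_pos":[-1.8,1.7,0.12],"twist":[0.3,-0.1,-0.3],"grip":0},{"delta_pos":[-2.4,2.2,0.15],"twist":[0.3,-0.1,-0.3],"grip":0},{"delta_pos":[-2.4,2.2,0.15],"twist":[0.3,-0.1,-0.3],"grip":0}]'
python3 -c "
from h import *
where();plan(*bin_scoop(108,8));plan(*bin_scoop(108,-2))"
```

```text
time_s: 6.75
ee_pos: [619.5, -120.0, 125.1]
ee_rot: [-90.1, 5.1, -81.6]
force: [-0.1, 0.2, -1.6]
gripper_width: 23.3
scoop in bin [-196.1    0.3   71.8] heading err 0.17 pitch -14.94 roll 0.1 F [-0.1  0.2 -1.6] T [-0.22  0.02 -0.02] w 23.3 t 6.75
 t 6.75 pos [ 619.5 -120.   125.1] F [-0.1  0.2 -1.6] w 23.3 delta_cm [ 0.27 -0.    0.02] twist [ 0.1  0.1 -0.1]
 t 6.75 pos [ 619.5 -120.   125.1] F [-0.1  0.2 -1.6] w 23.3 delta_cm [0.61 0.94 0.02] twist [ 0.1  0.1 -0.1]
```

```bash
python3 -m pendant '[{"delta_pos":[0.05,0.15,0],"twist":[0,0,0],"grip":0},{"delta_pos":[0.1,0.3,0],"twist":[0,0,0],"grip":0},{"delta_pos":[0.15,0.45,0],"twist":[0,0,0],"grip":0},{"delta_pos":[0.2,0.55,0],"twist":[0,0,0],"grip":0},{"delta_pos":[0.2,0.55,0],"twist":[0,0,0],"grip":0}]'
python3 -c "
from h import *
where();plan(*bin_scoop(108,0))"
python3 -m pendant '[{"delta_pos":[0.02,0.05,0],"twist":[0,0,0],"grip":0},{"delta_pos":[0.04,0.1,0],"twist":[0,0,0],"grip":0},{"delta_pos":[0.06,0.15,0],"twist":[0,0,0],"grip":0},{"delta_pos":[0.07,0.2,0],"twist":[0,0,0],"grip":0},{"delta_pos":[0.07,0.2,0],"twist":[0,0,0],"grip":0}]'
python3 -c "
from h import *
where();plan(*bin_scoop(108,0))"
```

```text
time_s: 7.25
ee_pos: [620.4, -123.2, 120.3]
ee_rot: [-90.0, 5.0, -81.6]
force: [-0.2, -0.3, -2.2]
gripper_width: 23.7
scoop in bin [-199.5   -0.3   66.9] heading err 0.05 pitch -15.01 roll 0.0 F [-0.2 -0.3 -2.2] T [-0.17  0.02  0.01] w 23.7 t 7.25
 t 7.25 pos [ 620.4 -123.2  120.3] F [-0.2 -0.3 -2.2] w 23.7 delta_cm [ 0.17  0.3  -0.03] twist [0.  0.1 0. ]
time_s: 7.75
ee_pos: [620.5, -123.5, 118.4]
ee_rot: [-90.0, 5.0, -81.6]
force: [0.9, 0.5, -2.2]
gripper_width: 24.1
scoop in bin [-199.8   -0.3   65. ] heading err 0.07 pitch -15.0 roll -0.01 F [ 0.9  0.5 -2.2] T [-0.22  0.07 -0.02] w 24.1 t 7.75
 t 7.75 pos [ 620.5 -123.5  118.4] F [ 0.9  0.5 -2.2] w 24.1 delta_cm [ 0.13  0.1  -0.03] twist [0.  0.1 0. ]
```

```bash
python3 -m pendant '[{"delta_pos":[0.02,0.05,0],"twist":[0,0,0],"grip":0},{"delta_pos":[0.04,0.1,0],"twist":[0,0,0],"grip":0},{"delta_pos":[0.05,0.15,0],"twist":[0,0,0],"grip":0},{"delta_pos":[0.05,0.15,0],"twist":[0,0,0],"grip":0},{"delta_pos":[0.05,0.15,0],"twist":[0,0,0],"grip":0}]'
python3 -c "
from h import *
where()"
python3 -m pendant '[{"delta_pos":[0.02,0.05,0],"twist":[0,0,0],"grip":0},{"delta_pos":[0.04,0.1,0],"twist":[0,0,0],"grip":0},{"delta_pos":[0.05,0.15,0],"twist":[0,0,0],"grip":0},{"delta_pos":[0.05,0.15,0],"twist":[0,0,0],"grip":0},{"delta_pos":[0.05,0.15,0],"twist":[0,0,0],"grip":0}]'
python3 -c "
from h import *
where();plan(*bin_scoop(108,0))"
```

```text
time_s: 8.25
ee_pos: [620.6, -123.9, 116.9]
ee_rot: [-90.0, 5.0, -81.6]
force: [0.6, 0.3, -2.3]
gripper_width: 23.4
scoop in bin [-200.1   -0.3   63.5] heading err 0.07 pitch -15.01 roll -0.01 F [ 0.6  0.3 -2.3] T [-0.15  0.04  0.01] w 23.4 t 8.25
time_s: 8.75
ee_pos: [620.8, -124.2, 116.1]
ee_rot: [-89.9, 5.0, -81.6]
force: [-1.3, -1.3, 5.4]
gripper_width: 23.6
scoop in bin [-200.5   -0.5   62.7] heading err 0.05 pitch -15.01 roll -0.05 F [-1.3 -1.3  5.4] T [0.49 0.43 0.11] w 23.6 t 8.75
 t 8.75 pos [ 620.8 -124.2  116.1] F [-1.3 -1.3  5.4] w 23.6 delta_cm [ 0.03 -0.12 -0.05] twist [-0.   0.1  0. ]
```

```bash
python3 -m pendant '[{"delta_pos":[-0.4,0.05,0],"twist":[0,0,0],"grip":0},{"delta_pos":[-0.8,0.18,0],"twist":[0,0,0],"grip":0},{"delta_pos":[-1.2,0.33,0],"twist":[0,0,0],"grip":0},{"delta_pos":[-1.6,0.47,0],"twist":[0,0,0],"grip":0},{"delta_pos":[-2,0.62,0],"twist":[0,0,0],"grip":0}]'
python3 -c "
from h import *
where();plan(*bin_scoop(70,0))"
```

```text
time_s: 9.25
ee_pos: [618.1, -104.2, 111.1]
ee_rot: [-89.9, 4.9, -81.6]
force: [0.2, -2.4, 2.8]
gripper_width: 23.8
scoop in bin [-180.4   -0.7   57.7] heading err 0.06 pitch -15.09 roll -0.07 F [ 0.2 -2.4  2.8] T [-0.34  0.03 -0.01] w 23.8 t 9.25
 t 9.25 pos [ 618.1 -104.2  111.1] F [ 0.2 -2.4  2.8] w 23.8 delta_cm [-1.58  0.51 -0.07] twist [-0.1  0.1  0.1]
```

```bash
python3 -m pendant '[{"delta_pos":[-0.47,0.15,-0.02],"twist":[0,0,0],"grip":0},{"delta_pos":[-0.94,0.32,-0.04],"twist":[0,0,0],"grip":0},{"delta_pos":[-1.41,0.49,-0.06],"twist":[0,0,0],"grip":0},{"delta_pos":[-1.88,0.66,-0.06],"twist":[0,0,0],"grip":0},{"delta_pos":[-2.35,0.83,-0.06],"twist":[0,0,0],"grip":0}]'
python3 -c "
from h import *
where();plan(*bin_scoop(50,0))
snap('scene','b1',(200,150,300,230),7)"
```

```text
time_s: 9.75
ee_pos: [613.4, -80.0, 104.5]
ee_rot: [-90.0, 5.0, -81.6]
force: [-0.2, -2.9, 0.6]
gripper_width: 23.4
scoop in bin [-155.7    0.4   51.1] heading err 0.07 pitch -15.03 roll -0.0 F [-0.2 -2.9  0.6] T [-0.56 -0.03  0.02] w 23.4 t 9.75
 t 9.75 pos [613.4 -80.  104.5] F [-0.2 -2.9  0.6] w 23.4 delta_cm [-1.05  0.32  0.04] twist [0.  0.1 0. ]
```

View pics/scene_b1.png

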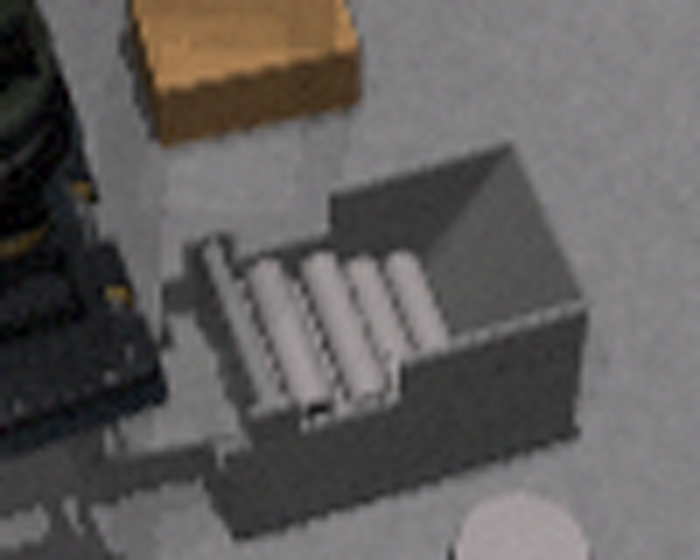

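```bash
python3 -m pendant '[{"delta_pos":[-0.47,0.16,0.01],"twist":[0,0,0],"grip":0},{"delta_pos":[-0.94,0.33,0.02],"twist":[0,0,0],"grip":0},{"delta_pos":[-1.41,0.5,0.03],"twist":[0,0,0],"grip":0},{"delta_pos":[-1.88,0.67,0.03],"twist":[0,0,0],"grip":0},{"delta_pos":[-2.35,0.84,0.03],"twist":[0,0,0],"grip":0}]'
python3 -c "
from h import *
where();plan(*bin_scoop(30,0))
snap('scene','b2',(200,150,300,230),7)"
```

```text
time_s: 10.3
ee_pos: [610.0, -55.6, 97.9]
ee_rot: [-90.0, 5.0, -81.6]
force: [0.3, -2.0, -2.7]
gripper_width: 23.9
scoop in bin [-131.     0.4   44.5] heading err 0.08 pitch -14.98 roll 0.04 F [ 0.3 -2.  -2.7] T [-0.48 -0.03 -0.03] w 23.9 t 10.3
 t 10.3 pos [610.  -55.6  97.9] F [ 0.3 -2.  -2.7] w 23.9 delta_cm [-0.54  0.13  0.03] twist [ 0.   0.1 -0. ]
```

View pics/scene_b2.png

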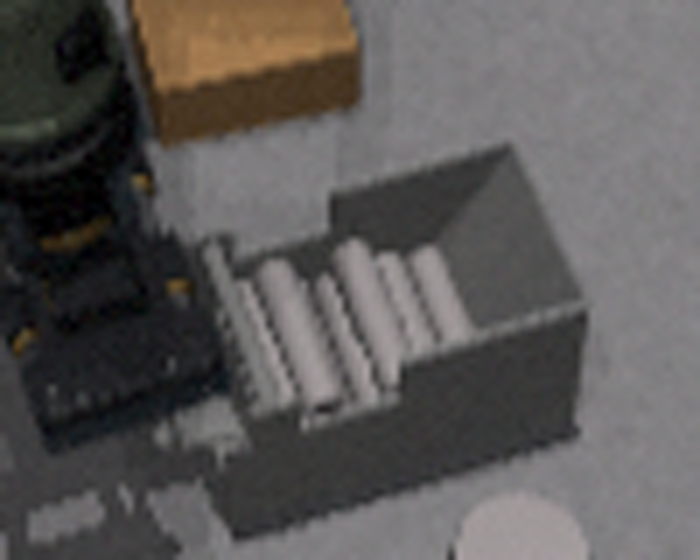

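```bash
python3 -m pendant '[{"delta_pos":[-0.4,0.13,0.01],"twist":[0,0,0],"grip":0},{"delta_pos":[-0.8,0.27,0.02],"twist":[0,0,0],"grip":0},{"delta_pos":[-1.2,0.41,0.03],"twist":[0,0,0],"grip":0},{"delta_pos":[-1.6,0.55,0.03],"twist":[0,0,0],"grip":0},{"delta_pos":[-2,0.69,0.03],"twist":[0,0,0],"grip":0}]'
python3 -c "
from h import *
where();plan(*bin_scoop(5,0))
snap('scene','b3',(200,150,300,230),7)"
```

```text
time_s: 10.85
ee_pos: [607.4, -35.7, 92.9]
ee_rot: [-90.0, 5.0, -81.6]
force: [-0.4, -2.2, -2.9]
gripper_width: 23.9
scoop in bin [-111.     0.    39.5] heading err 0.08 pitch -15.02 roll 0.02 F [-0.4 -2.2 -2.9] T [-1.08  0.02  0.04] w 23.9 t 10.85
 t 10.85 pos [607.4 -35.7  92.9] F [-0.4 -2.2 -2.9] w 23.9 delta_cm [-0.93  0.31 -0.  ] twist [0.  0.1 0. ]
```

View pics/scene_b3.png

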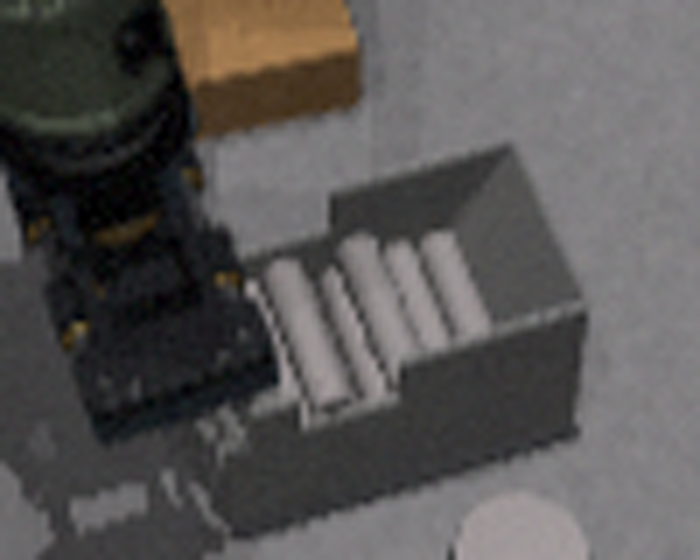

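```bash
python3 -m pendant '[{"delta_pos":[-0.25,0.08,0.01],"twist":[0,0,0],"grip":0},{"delta_pos":[-0.5,0.17,0],"twist":[0,0,0],"grip":0},{"delta_pos":[-0.75,0.26,0],"twist":[0,0,0],"grip":0},{"delta_pos":[-1,0.35,0],"twist":[0,0,0],"grip":0},{"delta_pos":[-1.1,0.39,0],"twist":[0,0,0],"grip":0}]'
python3 - <<'E'
from h import *
where();plan(*bin_scoop(0,0))
snap('scene','b4',(200,150,300,230),7)
p,d=snap('top','b4',(210,150,310,230),7)
def prof(n,d):
    a=np.radians(BH);W=cloud(n,d); q=W-[BO[0],BO[1],0]
    bx=q[...,0]*np.cos(a)+q[...,1]*np.sin(a); by=-q[...,0]*np.sin(a)+q[...,1]*np.cos(a); z=q[...,2]
    m=(abs(by)<32)&(bx>-120)&(bx<55)
    print([(x+2,int(np.percentile(z[m&(bx>=x)&(bx<x+4)],50))) for x in range(-120,52,4) if (m&(bx>=x)&(bx<x+4)).sum()>4])
prof('top',d)
prof('scene',np.load('scene_b4_d.npy'))
E
```

```text
time_s: 11.4
ee_pos: [605.9, -24.1, 90.2]
ee_rot: [-90.0, 5.0, -81.6]
force: [0.4, -1.0, -3.6]
gripper_width: 23.4
scoop in bin [-99.3  -0.2  36.8] heading err 0.06 pitch -14.97 roll -0.0 F [ 0.4 -1.  -3.6] T [-0.56 -0.06  0.02] w 23.4 t 11.4
 t 11.4 pos [605.9 -24.1  90.2] F [ 0.4 -1.  -3.6] w 23.4 delta_cm [-0.26  0.11 -0.02] twist [ 0.   0.1 -0. ]
[(-118, 462), (-114, 464), (-110, 477), (-106, 481), (-102, 479), (-98, 470), (-94, 435), (-90, 404), (-86, 434), (-82, 57), (-78, 54), (-74, 55), (-70, 66), (-66, 68), (-62, 68), (-58, 67), (-54, 62), (-50, 46), (-46, 41), (-42, 43), (-38, 46), (-34, 60), (-30, 62), (-26, 61), (-22, 60), (-18, 56), (-14, 58), (-10, 63), (-6, 61), (-2, 59), (2, 56), (6, 59), (10, 61), (14, 61), (18, 60), (22, 54), (26, 55), (30, 62), (34, 70), (38, 76), (42, 82), (46, 90), (50, 95)]
[(-118, 304), (-114, 292), (-110, 306), (-106, 473), (-102, 480), (-98, 467), (-94, 463), (-90, 453), (-86, 445), (-82, 444), (-74, 57), (-70, 65), (-66, 69), (-62, 70), (-58, 68), (-54, 65), (-50, 48), (-46, 44), (-42, 47), (-38, 51), (-34, 62), (-30, 65), (-26, 67), (-22, 65), (-18, 62), (-14, 60), (-10, 62), (-6, 63), (-2, 62), (2, 56), (6, 60), (10, 62), (14, 63), (18, 61), (22, 57), (26, 55), (30, 62), (34, 69), (38, 78), (42, 82), (46, 90), (50, 95)]
```

View pics/top_b4.png

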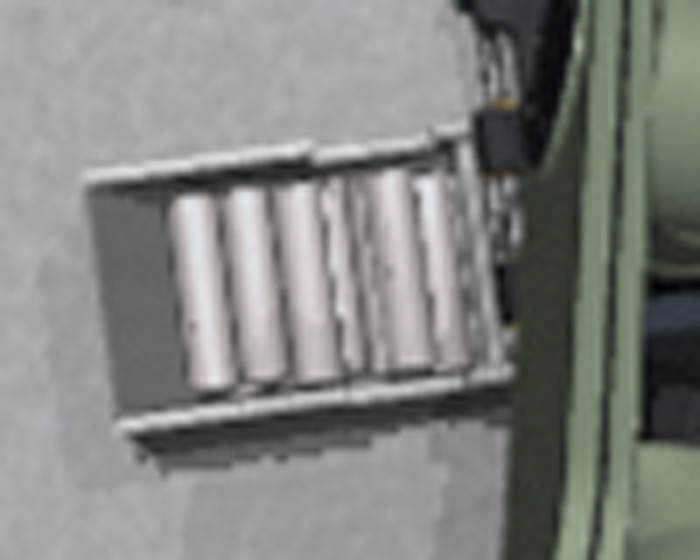

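View pics/scene_b4.png

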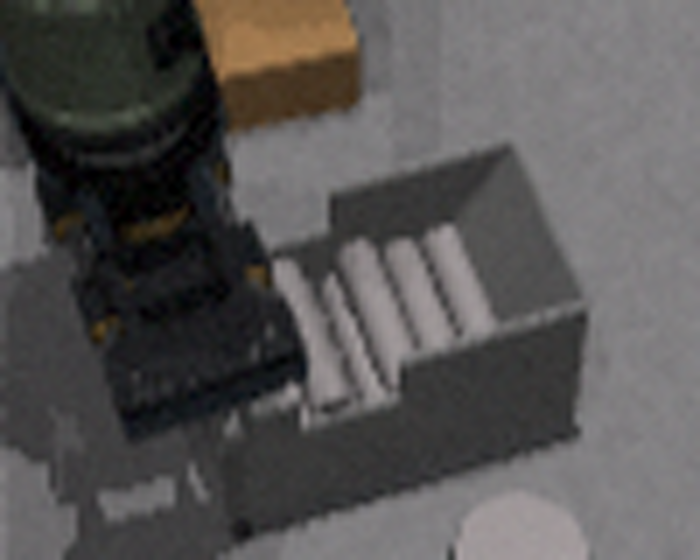

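```bash
python3 -c "
from h import *
plan(*lev(-98,40,0,-11));plan(*lev(-96,43.5,0,-7.5))"
```

```text
t 11.5 pos [606.  -24.3  90.2] F [ 0.1 -0.7 -4.7] w 23.7 delta_cm [ 0.2  -0.17 -0.03] twist [0.  0.1 4. ]
 t 11.5 pos [606.  -24.3  90.2] F [ 0.1 -0.7 -4.7] w 23.7 delta_cm [ 0.3  -0.37 -0.03] twist [0.  0.1 7.5]
```

```bash
python3 -m pendant '[{"delta_pos":[0.08,-0.08,-0.01],"twist":[0,0,1.5],"grip":0},{"delta_pos":[0.15,-0.15,-0.02],"twist":[0,0,3.0],"grip":0},{"delta_pos":[0.2,-0.22,-0.03],"twist":[0,0,4.5],"grip":0},{"delta_pos":[0.25,-0.3,-0.03],"twist":[0,0,6],"grip":0},{"delta_pos":[0.3,-0.37,-0.03],"twist":[0,0,7.5],"grip":0}]'
python3 -c "
from h import *
where();plan(*lev(-92,50,0,0))"
```

```text
time_s: 12.0
ee_pos: [606.3, -28.6, 93.7]
ee_rot: [-90.0, 12.6, -81.7]
force: [0.1, -0.0, -5.0]
gripper_width: 24.0
scoop in bin [-96.9   0.   43.6] heading err 0.04 pitch -7.4 roll -0.02 F [ 0.1 -0.  -5. ] T [-0.92 -0.07  0.04] w 24.0 t 12.0
 t 12.0 pos [606.3 -28.6  93.7] F [ 0.1 -0.  -5. ] w 24.0 delta_cm [ 0.08 -0.26  0.  ] twist [-0.   0.   7.4]
```

```bash
python3 -m pendant '[{"delta_pos":[0.02,-0.05,0],"twist":[0,0,1.5],"grip":0},{"delta_pos":[0.04,-0.1,0],"twist":[0,0,3.0],"grip":0},{"delta_pos":[0.06,-0.16,0],"twist":[0,0,4.5],"grip":0},{"delta_pos":[0.08,-0.22,0],"twist":[0,0,6],"grip":0},{"delta_pos":[0.08,-0.27,0],"twist":[0,0,7.4],"grip":0}]'
cat >> h.py <<'E'
def prof(n,d,lo=-120,hi=55):
    a=np.radians(BH);W=cloud(n,d); q=W-[BO[0],BO[1],0]
    bx=q[...,0]*np.cos(a)+q[...,1]*np.sin(a); by=-q[...,0]*np.sin(a)+q[...,1]*np.cos(a); z=q[...,2]
    m=(abs(by)<32)&(bx>lo)&(bx<hi)
    print(n,[(x+2,int(np.percentile(z[m&(bx>=x)&(bx<x+4)],50))) for x in range(lo,hi-3,4) if (m&(bx>=x)&(bx<x+4)).sum()>4])
E
python3 - <<'E'
from h import *
p,d=snap('top','c1',(210,150,310,230),7)
prof('top',d,-90)
p,d=snap('scene','c1',(200,150,300,230),7);prof('scene',d,-90)
where();plan(*lev(-92,50,0,0))
E
```

```text
time_s: 12.5
ee_pos: [606.5, -29.6, 96.2]
ee_rot: [-90.0, 20.0, -81.6]
force: [-0.0, -1.0, -4.5]
gripper_width: 23.7
top [(-88, 55), (-84, 54), (-80, 69), (-76, 73), (-72, 84), (-68, 89), (-64, 90), (-60, 90), (-56, 86), (-52, 75), (-48, 72), (-44, 69), (-40, 71), (-36, 86), (-32, 92), (-28, 93), (-24, 93), (-20, 90), (-16, 82), (-12, 78), (-8, 79), (-4, 88), (0, 90), (4, 91), (8, 89), (12, 84), (16, 76), (20, 82), (24, 83), (28, 83), (32, 80), (36, 73), (40, 79), (44, 86), (48, 93), (52, 95)]
scene [(-88, 90), (-84, 68), (-80, 70), (-76, 71), (-72, 82), (-68, 89), (-64, 90), (-60, 90), (-56, 87), (-52, 72), (-48, 72), (-44, 69), (-40, 71), (-36, 84), (-32, 91), (-28, 94), (-24, 94), (-20, 91), (-16, 79), (-12, 79), (-8, 79), (-4, 88), (0, 92), (4, 90), (8, 90), (12, 85), (16, 79), (20, 84), (24, 83), (28, 82), (32, 81), (36, 76), (40, 80), (44, 86), (48, 93), (52, 96)]
scoop in bin [-92.3   0.   49.8] heading err 0.01 pitch -0.07 roll -0.0 F [ 0.3 -0.9 -5.3] T [-1.14 -0.07  0.  ] w 23.9 t 12.6
 t 12.6 pos [606.6 -30.1  95.9] F [ 0.3 -0.9 -5.3] w 23.9 delta_cm [-0.03 -0.01 -0.  ] twist [0.  0.  0.1]
```

View pics/top_c1.png

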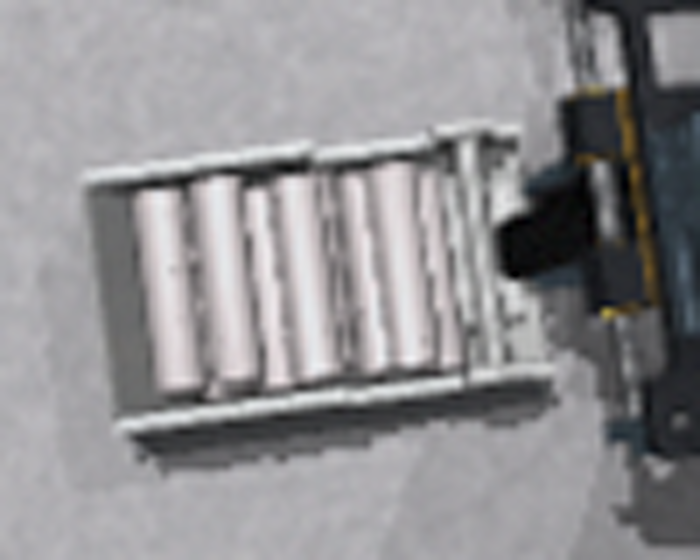

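View pics/scene_c1.png

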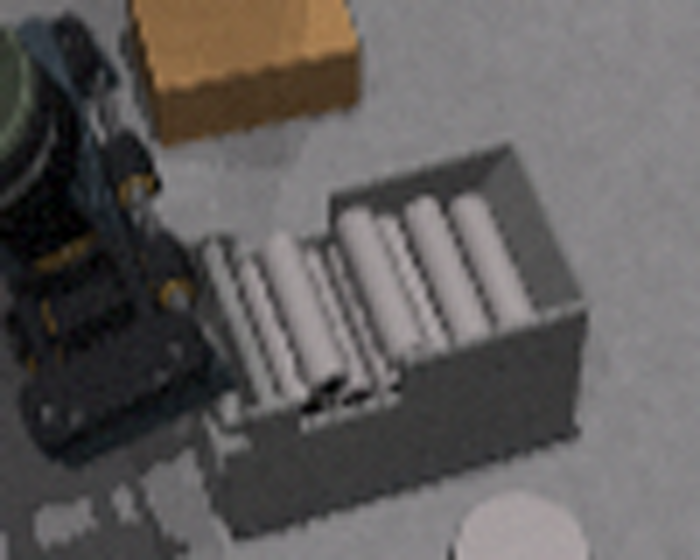

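```bash
python3 -m pendant '[{"delta_pos":[0.2,-0.07,0],"twist":[0,0,0],"grip":0},{"delta_pos":[0.45,-0.16,0],"twist":[0,0,0],"grip":0},{"delta_pos":[0.7,-0.25,0],"twist":[0,0,0],"grip":0},{"delta_pos":[0.94,-0.34,0],"twist":[0,0,0],"grip":0},{"delta_pos":[0.94,-0.34,0],"twist":[0,0,0],"grip":0}]'
python3 - <<'E'
from h import *
p,d=snap('top','c2',(210,150,310,230),7)
prof('top',d,-90)
p,d=snap('scene','c2',(200,150,300,230),7);prof('scene',d,-90)
where()
E
```

```text
time_s: 13.1
ee_pos: [608.0, -39.6, 96.3]
ee_rot: [-90.0, 19.9, -81.6]
force: [0.5, -0.2, -4.8]
gripper_width: 23.5
top [(-88, 86), (-84, 86), (-80, 89), (-76, 91), (-72, 89), (-68, 83), (-64, 73), (-60, 71), (-56, 68), (-52, 71), (-48, 83), (-44, 91), (-40, 92), (-36, 91), (-32, 89), (-28, 77), (-24, 76), (-20, 74), (-16, 60), (-12, 64), (-8, 69), (-4, 73), (0, 72), (4, 69), (8, 65), (12, 68), (16, 69), (20, 69), (24, 67), (28, 60), (32, 66), (36, 73), (40, 78), (44, 86), (48, 93), (52, 94)]
scene [(-88, 88), (-84, 88), (-80, 91), (-76, 90), (-72, 89), (-68, 85), (-64, 73), (-60, 72), (-56, 70), (-52, 73), (-48, 78), (-44, 90), (-40, 92), (-36, 92), (-32, 89), (-28, 86), (-24, 75), (-20, 74), (-16, 60), (-12, 63), (-8, 71), (-4, 74), (0, 73), (4, 71), (8, 67), (12, 69), (16, 70), (20, 70), (24, 68), (28, 62), (32, 67), (36, 73), (40, 80), (44, 88), (48, 93), (52, 95)]
scoop in bin [-101.5   -0.    50.2] heading err 0.06 pitch -0.09 roll -0.02 F [-0.1  0.  -4.9] T [-0.84 -0.13  0.  ] w 23.7 t 13.2
```

View pics/top_c2.png

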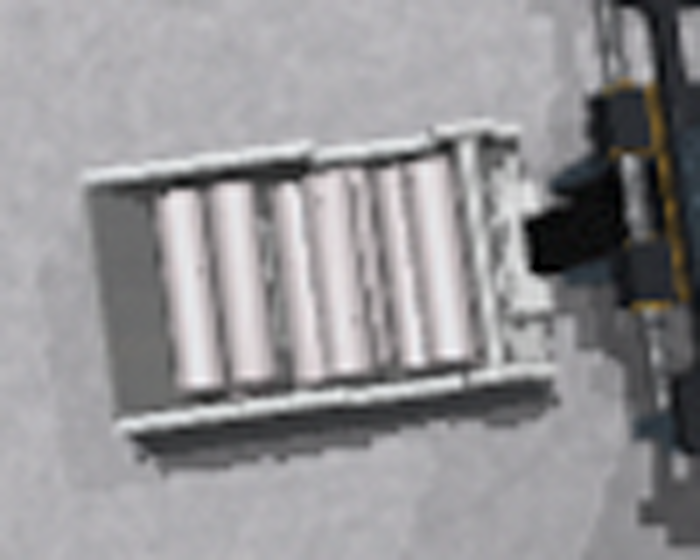

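View pics/scene_c2.png

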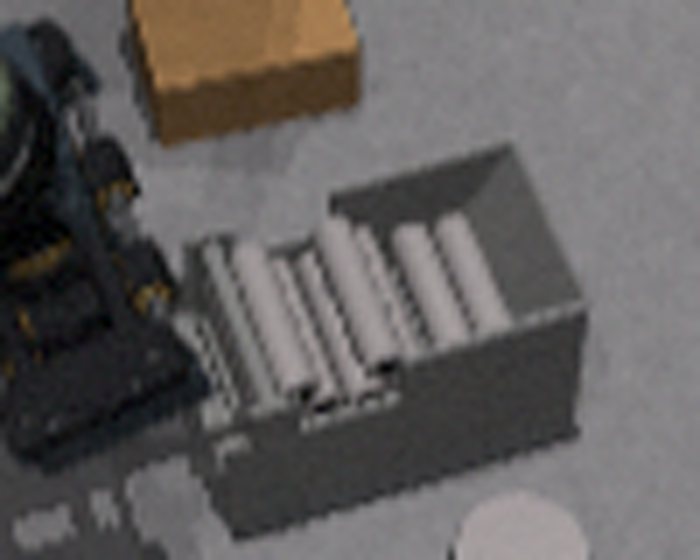

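```bash
python3 -m pendant '[{"delta_pos":[0.3,-0.05,0],"twist":[0,0,0],"grip":0},{"delta_pos":[0.6,-0.14,0],"twist":[0,0,0],"grip":0},{"delta_pos":[0.9,-0.24,0],"twist":[0,0,0],"grip":0},{"delta_pos":[1.2,-0.34,0],"twist":[0,0,0],"grip":0},{"delta_pos":[1.5,-0.45,0],"twist":[0,0,0],"grip":0}]'
python3 -c "
from h import *
where()"
python3 -m pendant '[{"delta_pos":[0.3,-0.11,0],"twist":[0,0,0],"grip":0},{"delta_pos":[0.6,-0.22,0],"twist":[0,0,0],"grip":0},{"delta_pos":[0.9,-0.33,0],"twist":[0,0,0],"grip":0},{"delta_pos":[1.2,-0.44,0],"twist":[0,0,0],"grip":0},{"delta_pos":[1.5,-0.55,0],"twist":[0,0,0],"grip":0}]'
python3 - <<'E'
from h import *
p,d=snap('top','c3',(210,150,310,230),7)
prof('top',d,-130)
p,d=snap('scene','c3',(200,150,300,230),7);prof('scene',d,-130)
where()
E
```

```text
time_s: 13.7
ee_pos: [610.3, -55.2, 95.4]
ee_rot: [-90.0, 19.9, -81.6]
force: [-0.7, -0.1, -3.5]
gripper_width: 23.7
scoop in bin [-1.177e+02 -1.000e-01  4.930e+01] heading err 0.06 pitch -0.12 roll -0.03 F [-0.7 -0.1 -3.5] T [-0.73 -0.02 -0.05] w 23.7 t 13.7
time_s: 14.2
ee_pos: [612.6, -71.0, 95.4]
ee_rot: [-90.0, 19.9, -81.6]
force: [-0.0, 0.1, -3.5]
gripper_width: 23.9
top [(-128, 70), (-124, 71), (-120, 72), (-116, 67), (-112, 67), (-108, 71), (-104, 72), (-100, 72), (-96, 89), (-92, 88), (-88, 87), (-84, 89), (-80, 92), (-76, 92), (-72, 91), (-68, 86), (-64, 90), (-60, 92), (-56, 93), (-52, 91), (-48, 86), (-44, 56), (-40, 52), (-36, 50), (-32, 33), (-28, 36), (-24, 36), (-20, 36), (-16, 30), (-12, 28), (-8, 30), (-4, 42), (0, 47), (4, 48), (8, 47), (12, 45), (16, 38), (20, 45), (24, 52), (28, 59), (32, 66), (36, 74), (40, 79), (44, 88), (48, 94), (52, 95)]
scene [(-128, 70), (-124, 71), (-120, 70), (-116, 63), (-112, 66), (-108, 72), (-104, 73), (-100, 72), (-96, 85), (-92, 90), (-88, 88), (-84, 83), (-80, 90), (-76, 92), (-72, 93), (-68, 90), (-64, 86), (-60, 90), (-56, 93), (-52, 92), (-48, 90), (-44, 86), (-40, 52), (-36, 51), (-32, 35), (-28, 37), (-24, 37), (-20, 36), (-16, 31), (-12, 31), (-8, 31), (-4, 43), (0, 49), (4, 48), (8, 48), (12, 46), (16, 42), (20, 45), (24, 52), (28, 58), (32, 66), (36, 74), (40, 80), (44, 86), (48, 92), (52, 95)]
scoop in bin [-133.9   -0.2   49.3] heading err 0.04 pitch -0.14 roll -0.04 F [ 0.6 -0.3 -3. ] T [-0.67 -0.07  0.  ] w 23.8 t 14.3
```

View pics/top_c3.png

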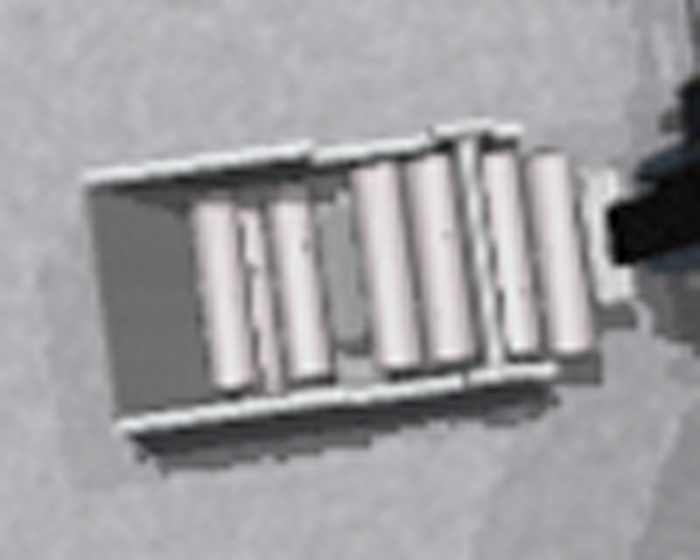

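View pics/scene_c3.png

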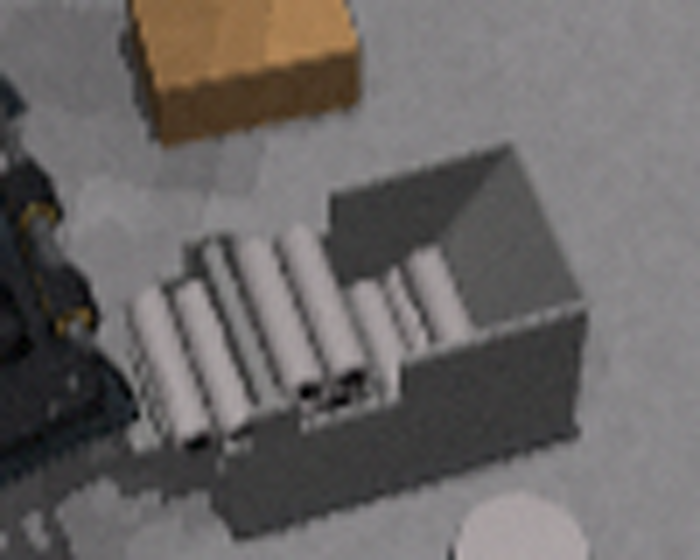

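```bash
python3 -m pendant '[{"delta_pos":[0.3,-0.11,0],"twist":[0,0,0],"grip":0},{"delta_pos":[0.6,-0.22,0],"twist":[0,0,0],"grip":0},{"delta_pos":[0.9,-0.33,0],"twist":[0,0,0],"grip":0},{"delta_pos":[1.2,-0.44,0],"twist":[0,0,0],"grip":0},{"delta_pos":[1.5,-0.55,0],"twist":[0,0,0],"grip":0}]'
python3 -m pendant '[{"delta_pos":[0.3,-0.11,0],"twist":[0,0,0],"grip":0},{"delta_pos":[0.6,-0.22,0],"twist":[0,0,0],"grip":0},{"delta_pos":[0.9,-0.33,0],"twist":[0,0,0],"grip":0},{"delta_pos":[1.2,-0.44,0],"twist":[0,0,0],"grip":0},{"delta_pos":[1.5,-0.55,0],"twist":[0,0,0],"grip":0}]'
python3 - <<'E'
from h import *
where()
p,d=snap('top','c4',(210,150,310,230),7)
prof('top',d,-170)
E
```

```text
time_s: 14.8
ee_pos: [614.9, -86.7, 95.5]
ee_rot: [-90.0, 19.9, -81.6]
force: [0.1, -0.4, -4.4]
gripper_width: 23.6
time_s: 15.3
ee_pos: [617.2, -102.5, 95.6]
ee_rot: [-90.0, 19.9, -81.6]
force: [0.9, -0.6, -3.2]
gripper_width: 24.0
scoop in bin [-1.654e+02 -1.000e-01  4.940e+01] heading err 0.06 pitch -0.11 roll -0.02 F [ 0.9 -0.6 -3.2] T [-0.63 -0.04 -0.02] w 24.0 t 15.3
top [(-168, 64), (-164, 67), (-160, 71), (-156, 71), (-152, 71), (-148, 68), (-144, 68), (-140, 72), (-136, 72), (-132, 71), (-128, 69), (-124, 56), (-120, 70), (-116, 72), (-112, 73), (-108, 72), (-104, 67), (-100, 69), (-96, 89), (-92, 89), (-88, 85), (-84, 68), (-80, 58), (-76, 55), (-72, 54), (-68, 50), (-64, 26), (-60, 25), (-56, 24), (-52, 37), (-48, 41), (-44, 41), (-40, 41), (-36, 37), (-32, 33), (-28, 36), (-24, 44), (-20, 51), (-16, 54), (-12, 53), (-8, 51), (-4, 43), (0, 47), (4, 49), (8, 47), (12, 45), (16, 37), (20, 45), (24, 51), (28, 58), (32, 66), (36, 74), (40, 78), (44, 86), (48, 93), (52, 95)]
```

View pics/top_c4.png

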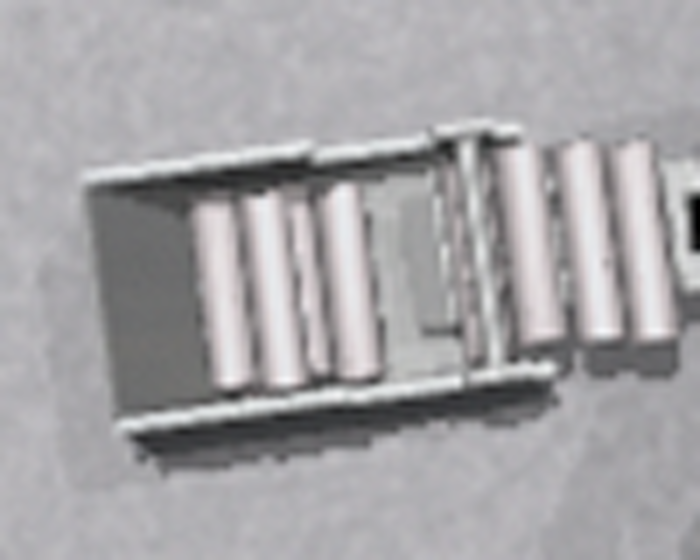

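```bash
python3 -m pendant '[{"delta_pos":[0.3,-0.11,0],"twist":[0,0,0],"grip":0},{"delta_pos":[0.7,-0.26,0],"twist":[0,0,0],"grip":0},{"delta_pos":[1.2,-0.44,0],"twist":[0,0,0],"grip":0},{"delta_pos":[1.7,-0.62,0],"twist":[0,0,0],"grip":0},{"delta_pos":[2.3,-0.84,0],"twist":[0,0,0],"grip":0}]'
python3 -m pendant '[{"delta_pos":[0.6,-0.22,0],"twist":[0,0,0],"grip":0},{"delta_pos":[1.2,-0.44,0],"twist":[0,0,0],"grip":0},{"delta_pos":[1.8,-0.65,0],"twist":[0,0,0],"grip":0},{"delta_pos":[2.4,-0.87,0],"twist":[0,0,0],"grip":0},{"delta_pos":[3,-1.09,0],"twist":[0,0,0],"grip":0}]'
python3 -m pendant '[{"delta_pos":[0.6,-0.22,0],"twist":[0,0,0],"grip":0},{"delta_pos":[1.2,-0.44,0],"twist":[0,0,0],"grip":0},{"delta_pos":[1.8,-0.65,0],"twist":[0,0,0],"grip":0},{"delta_pos":[2.2,-0.8,0],"twist":[0,0,0],"grip":0},{"delta_pos":[2.4,-0.87,0],"twist":[0,0,0],"grip":0}]'
python3 - <<'E'
from h import *
where()
p,d=snap('top','d1',(210,150,340,230),6)
snap('scene','d1',(170,140,300,230),6)
prof('top',d,-240,-120)
E
```

```text
time_s: 15.85
ee_pos: [620.8, -126.9, 95.6]
ee_rot: [-90.0, 19.9, -81.6]
force: [-0.4, -0.2, -3.8]
gripper_width: 24.0
time_s: 16.35
ee_pos: [625.4, -158.6, 95.6]
ee_rot: [-90.0, 19.9, -81.6]
force: [-0.8, -0.1, -3.3]
gripper_width: 23.6
time_s: 16.85
ee_pos: [629.1, -183.8, 95.6]
ee_rot: [-90.0, 19.9, -81.6]
force: [-0.2, 0.1, -3.0]
gripper_width: 23.7
scoop in bin [-2.477e+02 -2.000e-01  4.940e+01] heading err 0.05 pitch -0.11 roll -0.02 F [-0.2  0.1 -3. ] T [-0.68 -0.08 -0.  ] w 23.7 t 16.85
top [(-238, 72), (-234, 71), (-230, 68), (-226, 69), (-222, 72), (-218, 72), (-214, 71), (-210, 67), (-206, 68), (-202, 72), (-198, 73), (-194, 72), (-190, 68), (-186, 67), (-182, 71), (-178, 73), (-174, 72), (-170, 70), (-166, 58), (-162, 58), (-158, 55), (-154, 51), (-150, 5), (-146, 0), (-142, 0), (-138, 0), (-134, 0), (-130, 0), (-126, 0), (-122, 0)]
```

View pics/top_d1.png

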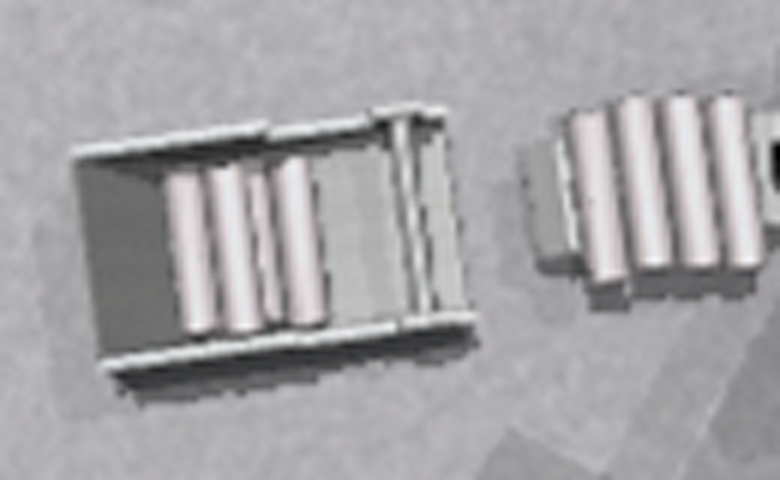

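View pics/scene_d1.png

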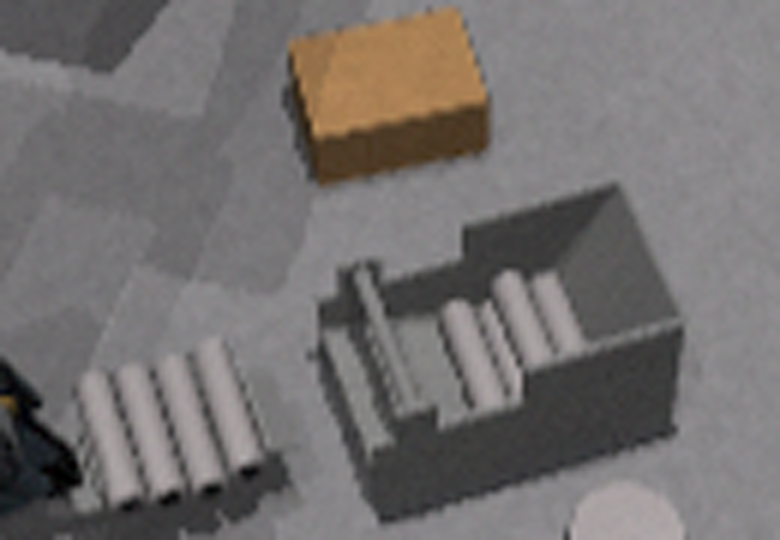

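Run:
```python
from h import *
# tray
for n in('top','scene'):
    p=np.load(n+'0_p.npy').astype(np.uint8); g=p.max(2)
    c=w2px(n,(474,387,7)).astype(int)
    m=np.zeros(g.shape,np.uint8); R=55; sub=(g[c[1]-R:c[1]+R,c[0]-R:c[0]+R]<85).astype(np.uint8)
    m[c[1]-R:c[1]+R,c[0]-R:c[0]+R]=sub
    m=cv2.morphologyEx(m,cv2.MORPH_OPEN,np.ones((3,3)))
    k,l,st,ce=cv2.connectedComponentsWithStats(m); i=1+np.argmax(st[1:,4]); cn=max(cv2.findContours((l==i).astype(np.uint8),0,cv2.CHAIN_APPROX_NONE)[0],key=len)
    for z in(7,14):
        W=np.array([px2w(n,u,v,z)[:2] for u,v in cn[:,0]],np.float32); r=cv2.minAreaRect(W)
        bx=cv2.boxPoints(r); e=[bx[1]-bx[0],bx[2]-bx[1]]; L=max(e,key=np.linalg.norm)
        print(n,st[i],z,'c',np.round(r[0],1),np.round(r[1],1),'long heading',np.degrees(np.arctan2(L[1],L[0]))%180)
# sleeves extents in scoop frame
s,P,r=now();M=r.as_matrix();t=np.radians(20);ty=M[:,1];tz=M[:,2];tx=M[:,0]
S=np.stack([ty*np.sin(t)-tx*np.cos(t),-tz,-ty*np.cos(t)-tx*np.sin(t)],1);o=P-S@TCPS
for n in('top','scene'):
    d=np.load(f'{n}_d1_d.npy'); p=np.load(f'{n}_d1_p.npy'); W=(cloud(n,d)-o)@S
    for k in range(4):
        x=11.5+20*k
        q=W[(abs(W[...,0]-x)<5)&(W[...,2]>14)&(W[...,2]<30)&(abs(W[...,1])<70)]
        print(n,k,len(q),np.round(np.percentile(q[:,1],[1,50,99]),1),'x of top',np.round(np.mean(W[(abs(W[...,0]-x)<9)&(abs(W[...,1])<30)&(W[...,2]>22)&(W[...,2]<32)][:,0]),1))
```

```text
Traceback (most recent call last):
ValueError: attempt to get argmax of an empty sequence
```

```bash
cat > tray.py <<'E'
from h import *
for n in('top','scene'):
    p=np.load(n+'0_p.npy').astype(np.uint8); g=p.max(2)
    c=w2px(n,(474,387,7)).astype(int); 
    R=50; y0,x0=max(c[1]-R,0),max(c[0]-R,0)
    th=(int(np.median(g[c[1]-5:c[1]+5,c[0]-5:c[0]+5]))+int(np.median(g[y0:c[1]+R,x0:c[0]+R])))//2
    print(n,c,th)
    m=np.zeros(g.shape,np.uint8); m[y0:c[1]+R,x0:c[0]+R]=(g[y0:c[1]+R,x0:c[0]+R]<th)
    k,l,st,ce=cv2.connectedComponentsWithStats(m); i=l[c[1],c[0]]; cn=max(cv2.findContours((l==i).astype(np.uint8),0,cv2.CHAIN_APPROX_NONE)[0],key=len)
    for z in(7,14):
        W=np.array([px2w(n,u,v,z)[:2] for u,v in cn[:,0]],np.float32); r=cv2.minAreaRect(W)
        bx=cv2.boxPoints(r); e=[bx[1]-bx[0],bx[2]-bx[1]]; L=max(e,key=np.linalg.norm)
        print(n,st[i],z,'c',np.round(r[0],1),np.round(r[1],1),'long heading',np.degrees(np.arctan2(L[1],L[0]))%180)
E
python3 tray.py
python3 - <<'E'
from h import *
s,P,r=now();M=r.as_matrix();t=np.radians(20);ty=M[:,1];tz=M[:,2];tx=M[:,0]
S=np.stack([ty*np.sin(t)-tx*np.cos(t),-tz,-ty*np.cos(t)-tx*np.sin(t)],1);o=P-S@TCPS
for n in('top','scene'):
    d=np.load(f'{n}_d1_d.npy'); p=np.load(f'{n}_d1_p.npy'); W=(cloud(n,d)-o)@S
    for k in range(4):
        x=11.5+20*k
        q=W[(abs(W[...,0]-x)<5)&(W[...,2]>14)&(W[...,2]<30)&(abs(W[...,1])<70)]
        print(n,k,len(q),np.round(np.percentile(q[:,1],[1,50,99]),1),'x of top',np.round(np.mean(W[(abs(W[...,0]-x)<9)&(abs(W[...,1])<30)&(W[...,2]>22)&(W[...,2]<32)][:,0]),1))
E
```

```text
top [137 233] 127
top [ 103  203   70   62 2253] 7 c [473.2 385.8] [165.6 104. ] long heading 58.55081
top [ 103  203   70   62 2253] 14 c [473.3 384. ] [164.7 103.4] long heading 58.55077
scene [338 160] 93
scene [ 311  141   53   38 1203] 7 c [470.1 385.8] [163.4 111.1] long heading 57.897804
scene [ 311  141   53   38 1203] 14 c [474.8 383. ] [162.5 110.4] long heading 57.89784
top 0 111 [-34.    4.1  40.7] x of top 10.2
top 1 113 [-36.9   0.4  37.9] x of top 29.6
top 2 118 [-39.2  -1.7  35.4] x of top 50.5
top 3 108 [-36.4   1.   38. ] x of top 71.2
scene 0 80 [-32.8   1.8  42.8] x of top 9.9
scene 1 78 [-35.8   0.2  41.1] x of top 29.3
scene 2 80 [-38.   -1.6  39.8] x of top 49.2
scene 3 76 [-35.1   3.8  39.8] x of top 70.2
```

```bash
cat >> h.py <<'E'
TO=(473.5,386.0);TH=58.3
def tray_scoop(z,x=-42,dy=-1): return tcp_for_scoop(frame(TO,TH)(x,dy,z),TH,0,TCPS)
E
python3 -m pendant '[{"delta_pos":[-0.2,-0.5,0],"twist":[0,0,0],"grip":0},{"delta_pos":[-0.6,-1.6,0],"twist":[0,0,0],"grip":0},{"delta_pos":[-1.1,-3.1,0],"twist":[0,0,0],"grip":0},{"delta_pos":[-1.7,-4.7,0],"twist":[0,0,0],"grip":0},{"delta_pos":[-2.3,-6.3,0],"twist":[0,0,0],"grip":0}]'
python3 -m pendant '[{"delta_pos":[-0.6,-1.6,0],"twist":[0,0,0],"grip":0},{"delta_pos":[-1.1,-3,0],"twist":[0,0,0],"grip":0},{"delta_pos":[-1.5,-4.1,0],"twist":[0,0,0],"grip":0},{"delta_pos":[-1.7,-4.7,0],"twist":[0,0,0],"grip":0},{"delta_pos":[-1.7,-4.7,0],"twist":[0,0,0],"grip":0}]'
python3 - <<'E'
from h import *
where(); P,R=tray_scoop(150); print(P)
s,p,r=now()
plan(P,R)
E
```

```text
time_s: 17.45
ee_pos: [629.1, -182.8, 164.6]
ee_rot: [-89.9, 19.9, -81.6]
force: [0.6, 0.1, -3.7]
gripper_width: 23.9
time_s: 17.95
ee_pos: [629.3, -183.2, 213.7]
ee_rot: [-89.9, 19.8, -81.6]
force: [-0.2, -0.5, -3.0]
gripper_width: 23.6
scoop in bin [-247.2   -0.4  167.5] heading err 0.07 pitch -0.17 roll -0.1 F [-0.2 -0.5 -3. ] T [-0.64 -0.05 -0.02] w 23.6 t 17.95
[434.3098713  320.64272181 196.1       ]
 t 17.95 pos [ 629.3 -183.2  213.7] F [-0.2 -0.5 -3. ] w 23.6 delta_cm [-48.97  19.52 -11.96] twist [13.6 37.7  0.1]
```

```bash
python3 -m pendant '[{"delta_pos":[-0.49,0.2,-0.12],"twist":[0.14,0.38,0],"grip":0},{"delta_pos":[-1.7,0.68,-0.42],"twist":[0.48,1.3,0],"grip":0},{"delta_pos":[-3.7,1.46,-0.9],"twist":[1.0,2.8,0],"grip":0},{"delta_pos":[-6.1,2.44,-1.5],"twist":[1.7,4.7,0],"grip":0},{"delta_pos":[-8.6,3.4,-2.1],"twist":[2.4,6.6,0],"grip":0}]'
python3 -c "
from h import *
plan(*tray_scoop(150))"
```

```text
time_s: 18.45
ee_pos: [593.6, -93.5, 208.6]
ee_rot: [-90.1, 20.0, -88.8]
force: [0.9, 1.1, -3.4]
gripper_width: 23.5
 t 18.45 pos [593.6 -93.5 208.6] F [ 0.9  1.1 -3.4] w 23.5 delta_cm [-38.8   15.46 -15.04] twist [11.4 30.9  0.1]
```

```bash
python3 -m pendant '[{"delta_pos":[-2.5,1,-0.98],"twist":[0.74,2,0],"grip":0},{"delta_pos":[-5,2,-1.96],"twist":[1.5,4,0],"grip":0},{"delta_pos":[-7.5,3,-2.9],"twist":[2.2,6,0],"grip":0},{"delta_pos":[-10.1,4,-3.9],"twist":[3,8,0],"grip":0},{"delta_pos":[-12.6,5,-4.9],"twist":[3.7,10,0],"grip":0}]'
python3 -c "
from h import *
plan(*tray_scoop(150))"
```

```text
time_s: 18.95
ee_pos: [540.8, 41.1, 204.8]
ee_rot: [-90.1, 19.9, -99.4]
force: [0.6, 0.4, -3.1]
gripper_width: 23.8
 t 18.95 pos [540.8  41.1 204.8] F [ 0.6  0.4 -3.1] w 23.8 delta_cm [-23.99   9.64 -15.07] twist [ 7.7 20.9  0.1]
```

```bash
python3 -m pendant '[{"delta_pos":[-2.2,0.87,-1.36],"twist":[0.7,1.9,0],"grip":0},{"delta_pos":[-4.4,1.75,-2.73],"twist":[1.4,3.8,0],"grip":0},{"delta_pos":[-6.5,2.6,-4.07],"twist":[2.1,5.6,0],"grip":0},{"delta_pos":[-8.6,3.5,-5.4],"twist":[2.8,7.5,0],"grip":0},{"delta_pos":[-10.6,4.25,-6.6],"twist":[3.4,9.2,0],"grip":0}]'
python3 -c "
from h import *
plan(*tray_scoop(150))"
```

```text
time_s: 19.45
ee_pos: [493.5, 164.0, 200.6]
ee_rot: [-90.1, 19.9, -109.2]
force: [0.3, 0.1, -2.6]
gripper_width: 24.1
 t 19.45 pos [493.5 164.  200.6] F [ 0.3  0.1 -2.6] w 24.1 delta_cm [-11.93   4.79 -10.74] twist [ 4.3 11.7  0.2]
```

```bash
python3 -m pendant '[{"delta_pos":[-1.6,0.62,-1.4],"twist":[0.6,1.5,0],"grip":0},{"delta_pos":[-3,1.2,-2.7],"twist":[1.1,2.9,0],"grip":0},{"delta_pos":[-4.3,1.72,-3.9],"twist":[1.6,4.2,0],"grip":0},{"delta_pos":[-5.5,2.2,-4.95],"twist":[2,5.4,0],"grip":0},{"delta_pos":[-6.6,2.65,-5.9],"twist":[2.4,6.5,0.1],"grip":0}]'
python3 -m pendant '[{"delta_pos":[-0.8,0.33,-0.75],"twist":[0.3,0.8,0],"grip":0},{"delta_pos":[-1.4,0.57,-1.3],"twist":[0.5,1.4,0],"grip":0},{"delta_pos":[-1.8,0.7,-1.6],"twist":[0.6,1.8,0],"grip":0},{"delta_pos":[-2,0.8,-1.8],"twist":[0.7,2,0],"grip":0},{"delta_pos":[-2.1,0.83,-1.9],"twist":[0.7,2,0],"grip":0}]'
python3 -c "
from h import *
plan(*tray_scoop(150))"
```

```text
time_s: 19.95
ee_pos: [461.2, 250.0, 197.9]
ee_rot: [-90.0, 19.9, -116.1]
force: [-0.5, -0.6, -3.4]
gripper_width: 23.7
time_s: 20.45
ee_pos: [455.7, 278.0, 198.1]
ee_rot: [-89.9, 20.0, -118.1]
force: [-0.0, -0.4, -2.7]
gripper_width: 23.9
 t 20.45 pos [455.7 278.  198.1] F [-0.  -0.4 -2.7] w 23.9 delta_cm [-2.52  1.12 -3.9 ] twist [1.1 3.4 0. ]
```

```bash
python3 -m pendant '[{"delta_pos":[-0.5,0.2,-0.8],"twist":[0.2,0.7,0],"grip":0},{"delta_pos":[-1.2,0.5,-1.8],"twist":[0.5,1.6,0],"grip":0},{"delta_pos":[-1.9,0.8,-2.9],"twist":[0.8,2.5,0],"grip":0},{"delta_pos":[-2.3,1.0,-3.6],"twist":[1,3.1,0],"grip":0},{"delta_pos":[-2.5,1.1,-3.9],"twist":[1.1,3.4,0],"grip":0}]'
python3 -c "
from h import *
plan(*tray_scoop(150));plan(*tray_scoop(60))"
```

```text
time_s: 20.95
ee_pos: [434.2, 320.6, 196.4]
ee_rot: [-90.0, 20.0, -121.7]
force: [0.3, 0.5, -3.4]
gripper_width: 23.9
 t 20.95 pos [434.2 320.6 196.4] F [ 0.3  0.5 -3.4] w 23.9 delta_cm [0.   0.03 0.  ] twist [-0. -0. -0.]
 t 20.95 pos [434.2 320.6 196.4] F [ 0.3  0.5 -3.4] w 23.9 delta_cm [3.08 8.49 0.  ] twist [-0. -0. -0.]
```

Lower 120 mm to scoop z ≈ 30, then check with both cameras.

```bash
python3 -m pendant '[{"delta_pos":[0.2,0.5,0],"twist":[0,0,0],"grip":0},{"delta_pos":[0.6,1.7,0],"twist":[0,0,0],"grip":0},{"delta_pos":[1.3,3.5,0],"twist":[0,0,0],"grip":0},{"delta_pos":[2,5.4,0],"twist":[0,0,0],"grip":0},{"delta_pos":[2.6,7.2,0],"twist":[0,0,0],"grip":0}]'
python3 -m pendant '[{"delta_pos":[0.5,1.4,0],"twist":[0,0,0],"grip":0},{"delta_pos":[0.9,2.6,0],"twist":[0,0,0],"grip":0},{"delta_pos":[1.3,3.5,0],"twist":[0,0,0],"grip":0},{"delta_pos":[1.5,4.1,0],"twist":[0,0,0],"grip":0},{"delta_pos":[1.5,4.1,0],"twist":[0,0,0],"grip":0}]'
cat > chk.py <<'E'
import sys
from h import *
tag=sys.argv[1]
p,_=snap('top',tag,(80,180,200,280),6);q,_=snap('scene',tag,(280,120,390,210),6)
s,P,r=now();M=r.as_matrix();t=np.radians(20);ty=M[:,1];tz=M[:,2];tx=M[:,0]
S=np.stack([ty*np.sin(t)-tx*np.cos(t),-tz,-ty*np.cos(t)-tx*np.sin(t)],1);o=P-S@TCPS
print('scoop o',np.round(o,1),'F',np.round(s['force'],1),np.round(s['torque'],2))
f=lambda x,y,z:o+S@np.array([x,y,z])
T=frame(TO,TH)
L=scooplines(f)[:-2]+[[T(x*80,y*50,14) for x,y in((-1,-1),(1,-1),(1,1),(-1,1),(-1,-1))]]+[[T(x*77,y*47,3) for x,y in((-1,-1),(1,-1),(1,1),(-1,1),(-1,-1))]]
overlay('top',p,L,(80,180,200,280),6,f'pics/top_{tag}ov.png'); overlay('scene',q,L,(280,120,390,210),6,f'pics/scene_{tag}ov.png')
for n in('top','scene'):
    d=np.load(f'{n}_{tag}_d.npy'); W=(cloud(n,d)-o)@S
    for k in range(4):
        x=11.5+20*k
        a=W[(abs(W[...,0]-x)<5)&(W[...,2]>14)&(W[...,2]<30)&(abs(W[...,1])<70)]
        print(n,k,len(a),np.round(np.percentile(a[:,1],[1,50,99]),1) if len(a) else '')
plan(*tray_scoop(3))
E
python3 chk.py e1
```

```text
time_s: 21.45
ee_pos: [435.1, 319.9, 119.0]
ee_rot: [-90.0, 20.0, -121.8]
force: [-0.4, 0.0, -4.1]
gripper_width: 24.0
time_s: 21.95
ee_pos: [434.8, 320.2, 75.6]
ee_rot: [-90.0, 20.0, -121.8]
force: [-0.2, 0.6, -3.7]
gripper_width: 23.7
scoop o [453.5 349.9  30.8] F [ 1.   0.2 -3.3] [-0.61  0.41  0.01]
top 0 107 [-33.6   3.7  40.9]
top 1 106 [-36.9  -0.1  37.8]
top 2 109 [-39.1  -1.7  35.6]
top 3 103 [-34.8   1.6  39.3]
scene 0 57 [-31.9   4.8  41.8]
scene 1 60 [-35.7   1.6  43.2]
scene 2 59 [-38.   -2.   36.6]
scene 3 59 [-34.4  -0.9  41.5]
 t 22.05 pos [435.5 320.7  76.8] F [ 1.   0.2 -3.3] w 24.0 delta_cm [ 1.02  2.58 -0.1 ] twist [-0.1 -0.  -0.1]
```

```bash
ls pics | tail -5
```

```text
top_c4.png
top_d1.png
top_e1.png
top_e1ov.png
top_pre.png
```

View pics/top_e1ov.png

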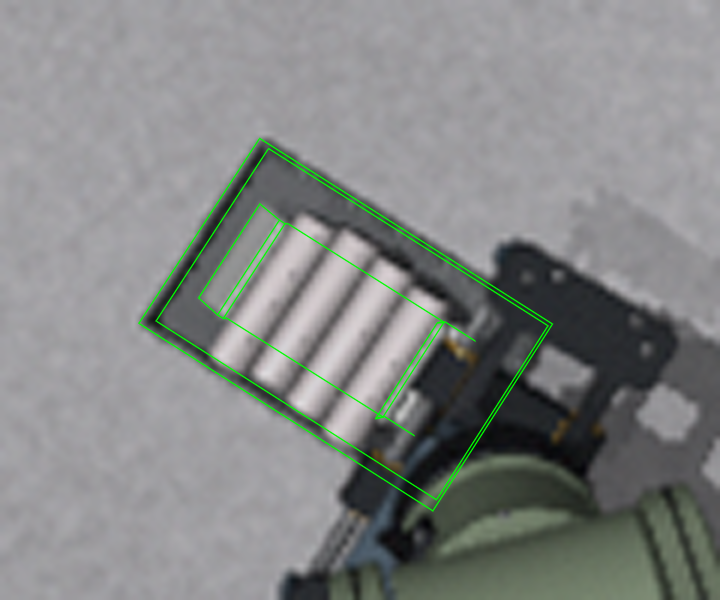

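View pics/scene_e1ov.png

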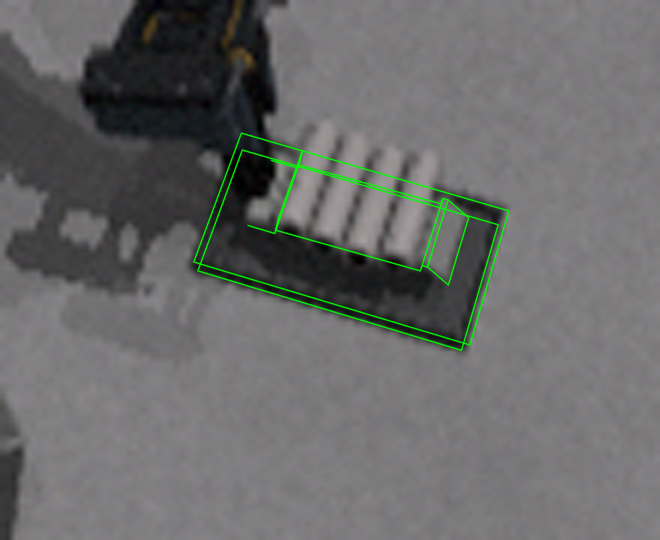

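```bash
python3 -m pendant '[{"delta_pos":[0.2,0.5,0],"twist":[0,0,0],"grip":0},{"delta_pos":[0.4,1,0],"twist":[0,0,0],"grip":0},{"delta_pos":[0.6,1.5,0],"twist":[-0.1,0,-0.1],"grip":0},{"delta_pos":[0.8,1.9,0],"twist":[-0.1,0,-0.1],"grip":0},{"delta_pos":[0.9,2.2,0],"twist":[-0.1,0,-0.1],"grip":0}]'
python3 -m pendant '[{"delta_pos":[0,0.05,0],"twist":[0,0,0],"grip":0},{"delta_pos":[0,0.05,0],"twist":[0,0,0],"grip":0},{"delta_pos":[0,0.05,0],"twist":[0,0,0],"grip":0},{"delta_pos":[0,0.05,0],"twist":[0,0,0],"grip":0},{"delta_pos":[0,0.05,0],"twist":[0,0,0],"grip":0}]'
python3 chk.py e2
```

```text
time_s: 22.55
ee_pos: [434.3, 319.8, 52.1]
ee_rot: [-90.1, 19.9, -121.7]
force: [0.5, -0.2, -2.5]
gripper_width: 23.8
time_s: 23.05
ee_pos: [434.7, 320.1, 52.5]
ee_rot: [-90.1, 20.0, -121.7]
force: [0.6, 0.5, -2.9]
gripper_width: 24.2
scoop o [452.7 349.2   6.3] F [ 0.5 -0.5 -3.7] [-0.61  0.47 -0.03]
top 0 105 [-34.4   2.6  41.6]
top 1 104 [-37.4   0.3  38.2]
top 2 108 [-40.   -3.5  35.3]
top 3 103 [-35.8   0.3  39.6]
scene 0 55 [-34.4   7.3  44.1]
scene 1 54 [-34.6  -0.1  41.9]
scene 2 56 [-36.5   1.6  38.3]
scene 3 59 [-34.4   4.1  41.6]
 t 23.15 pos [434.7 320.1  52.4] F [ 0.5 -0.5 -3.7] w 24.0 delta_cm [ 0.09  0.32 -0.07] twist [ 0. -0.  0.]
```

View pics/top_e2.png

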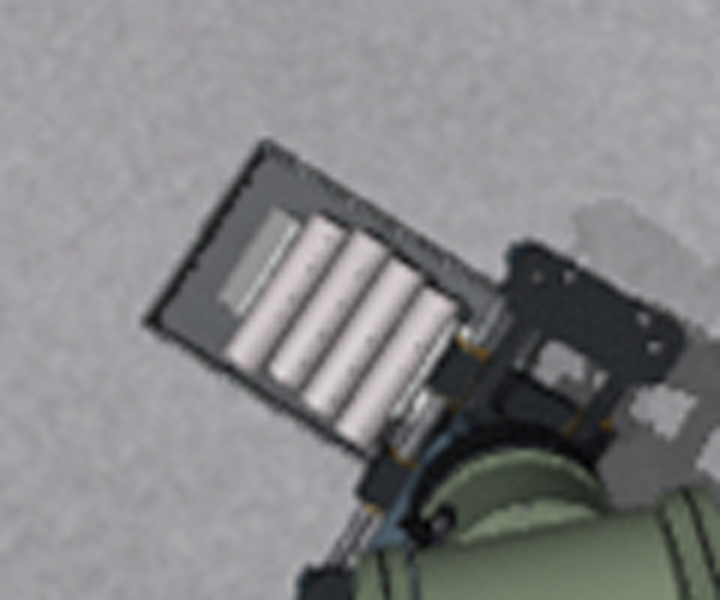

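```bash
python3 -m pendant '[{"delta_pos":[0,0,0.1],"twist":[0,0,0],"grip":0},{"delta_pos":[0,0,0.2],"twist":[0,0,0],"grip":0},{"delta_pos":[0.03,0.1,0.2],"twist":[0,0,0],"grip":0},{"delta_pos":[0.07,0.2,0.2],"twist":[0,0,0],"grip":0},{"delta_pos":[0.09,0.25,0.2],"twist":[0,0,0],"grip":0}]'
python3 -m pendant '[{"delta_pos":[0.02,0.05,0],"twist":[0,0,0],"grip":0},{"delta_pos":[0.03,0.1,0],"twist":[0,0,0],"grip":0},{"delta_pos":[0.03,0.1,0],"twist":[0,0,0],"grip":0},{"delta_pos":[0.03,0.1,0],"twist":[0,0,0],"grip":0},{"delta_pos":[0.03,0.1,0],"twist":[0,0,0],"grip":0}]'
python3 chk.py e3
```

```text
time_s: 23.65
ee_pos: [436.3, 318.9, 49.4]
ee_rot: [-90.1, 19.9, -121.7]
force: [-0.8, 0.3, -3.8]
gripper_width: 24.0
time_s: 24.15
ee_pos: [436.3, 319.0, 49.1]
ee_rot: [-90.1, 20.0, -121.7]
force: [-3.8, -4.8, 5.7]
gripper_width: 23.8
scoop o [454.2 348.1   3. ] F [-3.3 -4.2  6.1] [-0.85  0.55  0.01]
top 0 110 [-35.2   3.5  49.4]
top 1 105 [-36.9   0.9  37.7]
top 2 107 [-39.4  -3.3  35.4]
top 3 102 [-35.6   1.2  38. ]
scene 0 56 [-31.8   4.4  45.4]
scene 1 56 [-34.7   2.2  48.4]
scene 2 59 [-39.6  -0.8  43.2]
scene 3 57 [-44.3  -1.   41. ]
 t 24.25 pos [436.3 318.9  49.1] F [-3.3 -4.2  6.1] w 24.0 delta_cm [-0.04  0.01 -0.25] twist [ 0.1 -0.   0. ]
```

View pics/top_e3.png

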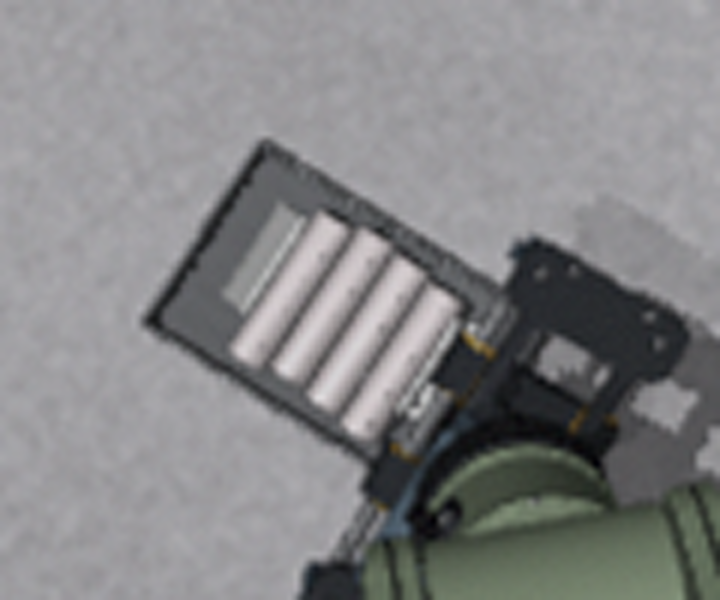

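```bash
python3 -m pendant '[{"delta_pos":[-0.01,-0.03,0],"twist":[0,0,0],"grip":0},{"delta_pos":[-0.01,-0.03,0],"twist":[0,0,0],"grip":28},{"delta_pos":[-0.01,-0.03,0],"twist":[0,0,0],"grip":40},{"delta_pos":[-0.01,-0.03,0],"twist":[0,0,0],"grip":60},{"delta_pos":[-0.01,-0.03,0],"twist":[0,0,0],"grip":80}]'
python3 -m pendant '[{"delta_pos":[0,0,0],"twist":[0,0,0],"grip":80},{"delta_pos":[0,0,0],"twist":[0,0,0],"grip":80},{"delta_pos":[0,0,0],"twist":[0,0,0],"grip":80},{"delta_pos":[0,0,0],"twist":[0,0,0],"grip":80},{"delta_pos":[0,0,0],"twist":[0,0,0],"grip":80}]'
```

```text
time_s: 24.75
ee_pos: [436.8, 319.3, 49.0]
ee_rot: [-90.0, 20.0, -121.7]
force: [0.2, -0.4, -0.5]
gripper_width: 46.6
time_s: 25.25
ee_pos: [436.4, 319.0, 48.9]
ee_rot: [-90.1, 20.0, -121.7]
force: [-0.5, 0.2, 0.7]
gripper_width: 72.9
```

Back straight out along the handle (tool −y).

```bash
python3 -m pendant '[{"delta_pos":[0,-0.8,0],"twist":[0,0,0],"grip":80},{"delta_pos":[0,-2,0],"twist":[0,0,0],"grip":80},{"delta_pos":[0,-3.5,0],"twist":[0,0,0],"grip":80},{"delta_pos":[0,-5.5,0],"twist":[0,0,0],"grip":80},{"delta_pos":[0,-8,0],"twist":[0,0,0],"grip":80}]'
python3 -m pendant '[{"delta_pos":[2,-2.5,0],"twist":[0,0,0],"grip":80},{"delta_pos":[4,-5,0],"twist":[0,0,0],"grip":80},{"delta_pos":[7,-8,0],"twist":[0,0,0],"grip":80},{"delta_pos":[10,-10,0],"twist":[0,0,0],"grip":80},{"delta_pos":[12,-11,0],"twist":[0,0,0],"grip":80}]'
python3 -m pendant '[{"delta_pos":[3,-2,0],"twist":[0,0,0],"grip":80},{"delta_pos":[6,-4,0],"twist":[0,0,0],"grip":80},{"delta_pos":[8,-5,0],"twist":[0,0,0],"grip":80},{"delta_pos":[9,-5.5,0],"twist":[0,0,0],"grip":80},{"delta_pos":[9,-5.5,0],"twist":[0,0,0],"grip":80}]'
python3 - <<'E'
from h import *
p,d=snap('top','f',None,1.5);q,e=snap('scene','f',None,1.5)
W=cloud('top',d);z=W[...,2];m=(z>30)&(z<300)&(d>0);m[:70]=0
for nm,(x,y),R,zl in(('spray',(770,84),60,150),('filter',(787,-102),60,75),('carton',(405,37),75,42)):
    for dd,l in((np.load('top0_d.npy'),'before'),(d,'after')):
        W=cloud('top',dd);g=W[(np.hypot(W[...,0]-x,W[...,1]-y)<R)&(W[...,2]>zl)]
        print(nm,l,len(g),g.mean(0).round(1))
cv2.imwrite('pics/t_f.png',cv2.resize(p[170:280,80:300,::-1],None,fx=3.5,fy=3.5,interpolation=cv2.INTER_CUBIC))
cv2.imwrite('pics/s_f.png',cv2.resize(q[110:240,210:390,::-1],None,fx=4.2,fy=4.2,interpolation=cv2.INTER_CUBIC))
W=cloud('top',d);a=np.radians(TH);Q=W-[TO[0],TO[1],0]
tx=Q[...,0]*np.cos(a)+Q[...,1]*np.sin(a);ty=-Q[...,0]*np.sin(a)+Q[...,1]*np.cos(a)
mm=(abs(ty)<25)
print([(x,int(np.median(W[...,2][mm&(abs(tx-x)<2)]))) for x in range(-76,78,4)])
print(state()['ee_pos'])
E
```

```text
time_s: 25.75
ee_pos: [421.6, 295.1, 125.2]
ee_rot: [-90.1, 19.9, -121.7]
force: [0.6, 0.1, 0.5]
gripper_width: 73.0
time_s: 26.25
ee_pos: [342.0, 166.3, 188.3]
ee_rot: [-89.9, 20.1, -121.7]
force: [0.5, 0.4, -0.1]
gripper_width: 73.2
time_s: 26.75
ee_pos: [288.3, 78.8, 208.3]
ee_rot: [-89.9, 20.0, -121.9]
force: [-0.0, 1.1, 0.5]
gripper_width: 72.8
spray before 410 [769.3  84.6 168. ]
spray after 409 [769.3  84.7 168. ]
filter before 612 [ 786.6 -101.9   84.1]
filter after 611 [ 786.9 -101.7   84.2]
carton before 997 [405.7  37.5  49.7]
carton after 1346 [389.7  35.6 121.6]
[(-76, 76), (-72, 53), (-68, 53), (-64, 35), (-60, 11), (-56, 10), (-52, 10), (-48, 7), (-44, 14), (-40, 20), (-36, 25), (-32, 24), (-28, 26), (-24, 21), (-20, 21), (-16, 24), (-12, 26), (-8, 25), (-4, 22), (0, 21), (4, 26), (8, 26), (12, 26), (16, 23), (20, 22), (24, 26), (28, 27), (32, 27), (36, 23), (40, 12), (44, 12), (48, 11), (52, 7), (56, 4), (60, 3), (64, 2), (68, 3), (72, 3), (76, 3)]
[288.95545532  79.75904729 208.0389679 ]
```

View pics/t_f.png

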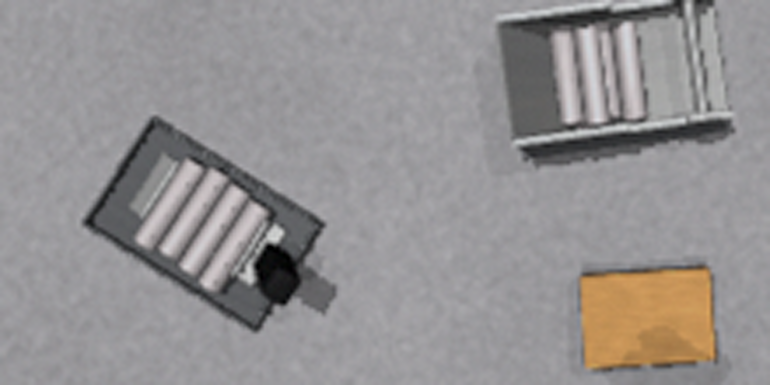

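View pics/s_f.png

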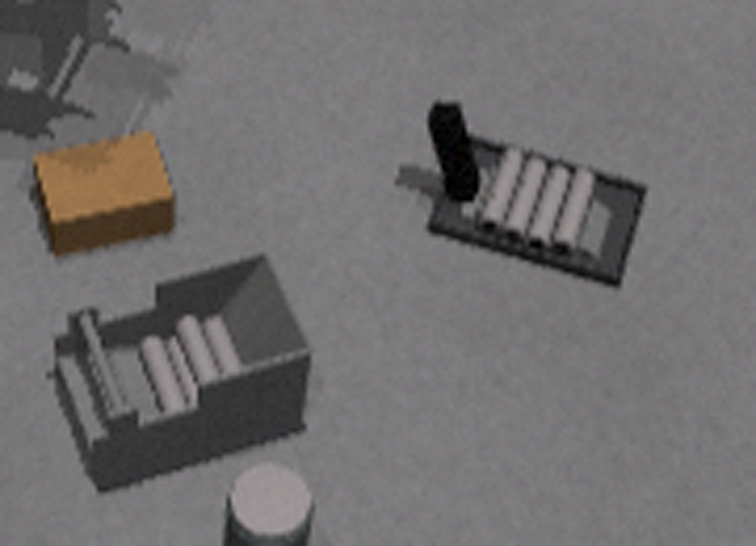

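Run:
```python
from h import *
for n in('top','scene'):
  for f in(n+'0_d.npy',n+'_f_d.npy'):
    W=cloud(n,np.load(f)); g=W[(abs(W[...,0]-405)<60)&(abs(W[...,1]-37)<70)&(W[...,2]>42)&(W[...,2]<56)]
    print(f,len(g),[np.round(v,1) for v in cv2.minAreaRect(g[:,:2].astype(np.float32))])
from workcell import job
print(job.job_done())
```

```text
top0_d.npy 995 [array([405.5,  37.4]), array([70.3, 99.8]), np.float64(4.2)]
top_f_d.npy 990 [array([405.5,  37.4]), array([70.1, 99.7]), np.float64(4.1)]
scene0_d.npy 518 [array([402.3,  36.7]), array([ 78.1, 100.6]), np.float64(3.2)]
scene_f_d.npy 531 [array([402.1,  36.9]), array([ 75.6, 101.3]), np.float64(5.5)]
the job is handed in; nothing more can be done
None
```

The job is handed in: the scoop stands flat in the tray with four sleeves side by side and none on top. I gripped it by the handle, pushed it down the ramp under the sleeves and lifted it level. It came up heaped, with two sleeves still on top of the four when the strike began. I drew it back under the strike bar at about 4 to 6 mm clearance (by calculation, not measured), set it down in the tray, let go and backed the arm clear. The last reading before hand-in was about 27 s.

**Last checks**
- **Scoop:** the four sleeve tops stand 26–27 mm above the bench, against 28 mm expected. That is within the depth noise. The sleeves lie inside the tray walls.
- **Bin:** four sleeves are visible. The fifth is inferred, because nine less the four in the scoop leaves five and no loose sleeve shows outside the bin.
- **Bystanders:** the spray can, oil filter and carton all measure within 0.3 mm of their starting positions in the top view.
- **Forces:** the readings I saw stayed below about 10 N.

**Check that disagreed:** my first carton comparison came out wrong because the gripper was hovering in that view. After filtering by height, the top view gave the same position as at the start. The scene camera also showed no shift in position, though its angle estimate varied by about 2° (noise).

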